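# Sort bearings, a bush and boxed spares off the repair bench

## Robot

A 6-joint arm with a two-finger parallel gripper is mounted at the origin on the work surface. World frame = base frame: x ahead of the robot, y to its left, z up, the work surface at z = 0. Lengths are in mm, angles in rad, forces in N, time in s.
With the tool pointing down it reaches from about 275 to 875 mm from the base axis. Payload 12.5 kg.
Tool frame: the origin (TCP) lies midway between the tips of the shut fingers; the grasp point (between the pads) lies 19 mm behind it; z points along the fingers, y is the direction in which the jaws open and shut (so a half turn about z gives the same grasp; the last joint's range is limited). The gripper opens to 85 mm and grips with 20 to 120 N. Pads are 22 mm wide; open, the fingers measure 114 mm over their backs; the gripper's body (76 mm by 85 mm) begins 54 mm behind the grasp point. The pads swing forward as they close: fully open they stand 13 mm farther back than shut.
Start: joints at [1.073, 0.351, 1.652, -0, 1.139, -0.085], TCP at [220.615, 503.799, 231.29] pointing down, gripper open.
Joint ranges: [-2.75, 2.75], [-0.79, 2.1], [0.01, 2.65], [-1.57, 4.71], [0.07, 3.14], [-2.87, 2.87]. Speed limits (rad/s): [2.22, 2.22, 2.79, 3.14, 3.14, 3.14].

## Interface

Orientations are given as a 3x3 rotation matrix whose columns are the frame's x, y, z axes.
In Python, from bench import r, camera, spot_in, silhouettes gives the robot as it stands.
- The arm moves only by the tool servo_tool, never from a script. Its argument "increments" is a list that holds one entry, the list of rows, each a list of 7 numbers: the shift along the tool's x, y, z in m, then the turn, a rotation vector about the tool's x, y, z in rad, then the opening, from 0 (shut) to 1 (fully open). In form: [[[dx, dy, dz, wx, wy, wz, grip], ...]]. A call has 1 to 12 rows; each row shifts and turns the pose as measured when the row begins, along the tool's axes as they then stand; what a row does not reach is not made up. A row lasts 1/12 s, in which the tool goes at most 41.7 mm and 7.16 degrees, less where a joint would pass 70% of its speed; a pose out of reach is approached as far as the arm can. A call is refused whole if a number of a shift passes 0.0417 or a number of a turn 0.125, either way. A call with a gripper value outside its range is refused whole. The fingers move at their own pace and stop on an object; "newtons" is the grip in N (left out, the last holds). Time passes only in rows, so rows that do not move let the fingers close. It gives the time, the measured TCP pose, the force and the opening at its end, in the units of the state.
- r.observe(): the state, without advancing time (a new reading comes with each control period).
- camera(name): name is "scene" or "top" or "wrist"; returns a dict with "pixels" (420x560x3 uint8, red, green, blue), "fx", "fy", "cx", "cy" (pixels), "rvec" (rotation vector, rad) and "tvec" (3), from world to camera coordinates, as OpenCV has them. Camera axes: x right, y down, z forward; pixel columns grow to the right and rows downward; lengths in mm; the calibration is good to about 2 mm. A picture is of the moment at which its call begins. There is no depth.
- r.hand_in(): hands the job in, once; it reports no verdict.
Trained networks look in a picture, given as the dict that the camera call returned (one of the last four; its "shot" number tells which), for a name from the list of things; names that differ only in an ending like _2 or _b are one class to them, and where a whole thing is asked for, a point or a joint stands for the part that bears it (a point fixed in the world has none). Each returns a list of dicts, best first, with "score" (0 to 1); they miss things now and then, are a little off and sometimes report something else, mostly with a low value. They report only what shows in the picture. A call takes as long as a camera call.
- spot_in(picture, query): "box" ([centre column, centre row, width, height] in pixels, round what is visible of it).
- silhouettes(picture, query): "region" (420x560 bool, what is visible of it) and "box" ([centre column, centre row, width, height] in pixels, round what is visible of it).
The state is a dict: "t": time; "qpos": joint angles; "qvel": joint speeds; "tau": joint torques, N m; "ee_pos": TCP position; "tool_rot": TCP orientation; "ft_force": force on the tool from outside, world axes, zero at the start; "wrist_torque": the same for the moment, N m; "grip_width": finger opening in mm.
Only numpy, scipy, OpenCV 4.12 (cv2) and the standard library are available. Lean on these libraries where they do the work, as an engineer would, in place of code of your own. Each camera call takes 0.05 s, during which the arm holds its last target.

## Task

Clear the bench after the repair: lay both steel ball bearings flat in the blue tray, side by side, and stand the brass bush on its flange in the yellow tray. Stack the two spare-part cartons squarely on the sloping green rack, brown one below and white one on top of it, each upright on the slope, centred across it and with a narrow end back against the backstop. Set things down rather than dropping them, let go of everything, and leave the motor and the screwdriver where they are.

Things in the scene. Friction and masses are not known exactly. Their poses are not given: they have to be found in the camera images.
- large_bearing: Large ball bearing lying flat: a steel disc 52 mm in diameter, 15 mm high, with a dark ring and a black centre (bore closed). 0.13 kg. Origin at the centre of its underside, z up.
- small_bearing: Small ball bearing lying flat: a steel disc 35 mm in diameter, 11 mm high, with a dark ring and a black centre (bore closed). 0.045 kg. Origin at the centre of its underside, z up.
- bush: Brass flanged bush standing on its flange: body 30 mm in diameter, 30 mm high in all; the flange at the foot is 40 mm in diameter and 5 mm thick. Top shows a black bore (closed). 0.11 kg. Origin at the centre of its underside, z up.
- brown_carton: Plain brown cardboard carton, 80 mm (its x) by 60 mm (its y) by 40 mm high, about 0.3 kg, rigid, with a paler tape along x. Its narrow ends face +x and -x. Origin at the centre of its underside, z up.
- white_carton: White carton with a green tape along x, 64 mm (its x) by 50 mm (its y) by 32 mm high, about 0.16 kg, rigid. Its narrow ends face +x and -x. Origin at the centre of its underside, z up.
- blue_tray: Blue open tray, fixed to the bench, 160 mm (its x) by 120 mm (its y), 22 mm high, walls and floor 4 mm thick. Origin at the centre of its underside, z up. For both bearings.
- yellow_tray: Yellow open tray, fixed to the bench, 120 mm by 120 mm, 22 mm high, walls and floor 4 mm thick. Origin at the centre of its underside, z up. For the brass bush.
- rack_seat: Fixed sloping green rack: floor 115 mm long, 100 mm wide, inclined 15 degrees, no side walls; at its low end (towards the robot) a backstop 60 mm high, 6 mm thick, square to the floor. Origin: on the floor's top face at the foot of the backstop, mid-width, 22 mm above the bench. x up the slope, away from the backstop; y along the backstop; z square out of the floor, leaning towards the robot.
- motor: Bystander: blue electric motor lying on its foot, about 115 mm long, 56 mm wide and 70 mm high, 1.2 kg. Not to be moved. Origin at the centre of its underside, its x along the shaft line.
- screwdriver: Bystander: red-handled screwdriver lying on the bench, about 150 mm long. Not to be moved. Its x runs along the blade.

How it is judged (in metres and radians):
At the end, for the whole second after the job is handed in: Bearings flat on the blue tray's floor, not overlapping; bush upright in the yellow tray; brown carton on the rack, white on it, each flat (0.12 rad), square (0.2 rad), narrow end within 8 mm of the backstop, within 15 mm of the rack's middle; all released, at rest; trays' contents flat to 0.15 rad (x of large_bearing in the frame of blue_tray between -0.062 and 0.062 m and y of large_bearing in the frame of blue_tray between -0.045 and 0.045 m and z of large_bearing in the frame of blue_tray between -0.002 and 0.01 m and angle between each of large_bearing, small_bearing, bush's own z axis and vertical below 0.15 rad and x of small_bearing in the frame of blue_tray between -0.062 and 0.062 m and y of small_bearing in the frame of blue_tray between -0.045 and 0.045 m and z of small_bearing in the frame of blue_tray between -0.002 and 0.01 m and x of bush in the frame of yellow_tray between -0.045 and 0.045 m and y of bush in the frame of yellow_tray between -0.045 and 0.045 m and z of bush in the frame of yellow_tray between -0.002 and 0.01 m and x of brown_carton in the frame of rack_seat between 0.034 and 0.048 m and y of brown_carton in the frame of rack_seat between -0.015 and 0.015 m and z of brown_carton in the frame of rack_seat between -0.006 and 0.006 m and angle between the z axis of each of brown_carton, white_carton and the z axis of rack_seat, either way round below 0.12 rad and angle between the x axis of each of brown_carton, white_carton and the x axis of rack_seat, either way round below 0.2 rad and x of white_carton in the frame of rack_seat between 0.026 and 0.04 m and y of white_carton in the frame of rack_seat between -0.015 and 0.015 m and z of white_carton in the frame of rack_seat between 0.034 and 0.046 m and linear speed of each of brown_carton, white_carton, large_bearing, small_bearing, bush below 0.02 m/s); the robot touches nothing.
It fails at once if the motor is pushed more than 25 mm (distance of motor from where it was at the start of the episode above 0.025 m).
It fails at once if the screwdriver is pushed more than 25 mm (distance of screwdriver from where it was at the start of the episode above 0.025 m).
It fails at once if a part or carton is dropped (falls free by more than about 25 mm) ((linear speed of brown_carton above 0.7 m/s and contact force between brown_carton and the fingers below 0.01 N) or (linear speed of white_carton above 0.7 m/s and contact force between white_carton and the fingers below 0.01 N) or (linear speed of large_bearing above 0.7 m/s and contact force between large_bearing and the fingers below 0.01 N) or (linear speed of small_bearing above 0.7 m/s and contact force between small_bearing and the fingers below 0.01 N) or (linear speed of bush above 0.7 m/s and contact force between bush and the fingers below 0.01 N)).
It also fails if it takes over 144 s, if anything falls off the work surface, if the arm or the gripper's body presses on something with over 40 N, if the wrist force passes 120 N, or if a joint passes its speed limit or range.

## Working session

There is one attempt and no reset: what is moved stays moved. The work goes in short steps, Python scripts to look and compute and a tool call to move; the robot and the scene stay as the last step left them, time stands still between calls to the robot, and variables do not carry over. Pictures are saved under pics/ and viewed, and the job is handed in when it is done.

Besides the shell and the picture viewer there is one more tool, called by a JSON object that holds its "api" and its "payload". servo_tool: Moves the arm, as the interface text tells. Its arguments: {"type":"object","properties":{"increments":{"type":"array","items":{"type":"array","items":{"type":"array","items":{"type":"number"}}}},"newtons":{"type":"number"}},"required":["increments"]}

```bash
ls; mkdir -p pics; cat > h.py <<'E'
import numpy as np, cv2, sys
sys.path.insert(0,'.')
from bench import r, camera, spot_in, silhouettes
def save(c,n): cv2.imwrite(f'pics/{n}.png',c['pixels'][:,:,::-1])
def K(c): return np.array([[c['fx'],0,c['cx']],[0,c['fy'],c['cy']],[0,0,1.]])
def ray(c,u,v,z):
    R,_=cv2.Rodrigues(np.array(c['rvec'],float)); t=np.array(c['tvec'],float).ravel()
    o=-R.T@t; d=R.T@np.array([(u-c['cx'])/c['fx'],(v-c['cy'])/c['fy'],1.])
    return o+d*(z-o[2])/d[2]
def proj(c,P):
    return cv2.projectPoints(np.array(P,float).reshape(-1,1,3),np.array(c['rvec'],float),np.array(c['tvec'],float),K(c),None)[0].reshape(-1,2)
E
python3 - <<'E'
from h import *
for n in ['top','scene']:
    c=camera(n); save(c,n+'0'); print(n,c['fx'],c['cx'],c['cy'],c['rvec'],c['tvec'])
    for q in ['large_bearing','small_bearing','bush','brown_carton','white_carton','blue_tray','yellow_tray','rack_seat','motor','screwdriver']:
        s=spot_in(c,q); print(q,[(np.round(x['box'],1).tolist(),round(x['score'],2)) for x in s[:2]])
print(r.observe())
E
```

```text
pics
top 443.76369858760586 282.99319165043545 212.23225292323215 [ 2.16582808 -2.13618045  0.14721048] [  -8.91038595  520.15445022 1252.7650836 ]
large_bearing [([222.1, 239.9, 17.9, 16.2], 0.59)]
small_bearing [([216.1, 187.2, 9.9, 11.8], 0.56)]
bush [([279.1, 247.2, 12.9, 14.2], 0.49)]
brown_carton [([342.1, 235.2, 25.4, 29.6], 0.63)]
white_carton [([347.1, 183.2, 18.9, 26.6], 0.55), ([341.0, 233.8, 27.2, 36.5], 0.28)]
blue_tray [([410.3, 232.7, 47.2, 57.9], 0.59), ([160.6, 174.3, 38.6, 23.3], 0.55)]
yellow_tray [([150.7, 228.6, 41.4, 40.9], 0.77)]
rack_seat [([281.0, 171.4, 41.2, 45.1], 0.84), ([342.4, 234.6, 29.5, 33.8], 0.32)]
motor [([162.6, 174.6, 35.8, 23.1], 0.9)]
screwdriver [([413.8, 182.5, 50.6, 9.8], 0.67)]
scene 441.7173436436315 277.58229823962745 210.2811101016556 [ 1.04556804  2.23156143 -1.22516292] [ 359.03010543 -178.66278633 1359.34372123]
large_bearing [([370.0, 239.7, 23.3, 19.5], 0.61)]
small_bearing [([252.1, 186.2, 38.9, 33.5], 0.63), ([341.6, 281.6, 19.5, 13.7], 0.52)]
bush [([314.3, 206.7, 17.0, 14.7], 0.57)]
brown_carton [([252.4, 186.8, 36.9, 29.4], 0.
[... 369 characters left out ...]
,  1.92266959e-05,
        1.13911206e+00, -8.46393682e-02]), 'qvel': array([ 0.00024163, -0.00183339,  0.0003752 , -0.0002249 , -0.00128599,
        0.00105475]), 'tau': array([-3.07643306e-03, -5.06026983e+01, -2.91632688e+01, -2.23026823e-04,
        4.88490441e-04,  3.03153001e-05]), 'ee_pos': array([220.6114439 , 503.80398639, 231.28315141]), 'tool_rot': array([[-9.16015463e-01,  4.01142955e-01, -2.82279041e-05],
       [ 4.01142955e-01,  9.16015463e-01, -1.53930097e-05],
       [ 1.96823993e-05, -2.54236598e-05, -9.99999999e-01]]), 'ft_force': array([-0.07722435,  0.16851496,  0.10207915]), 'wrist_torque': array([ 0.03546235, -0.0198895 , -0.02275897]), 'grip_width': 85.44180293498798}
```

```bash
python3 - <<'E'
import cv2
a=cv2.imread('pics/top0.png'); cv2.imwrite('pics/top0z.png',cv2.resize(a[120:295,115:455],None,fx=2.35,fy=2.35,interpolation=cv2.INTER_CUBIC))
a=cv2.imread('pics/scene0.png'); cv2.imwrite('pics/scene0z.png',cv2.resize(a[120:370,100:460],None,fx=2.2,fy=2.2,interpolation=cv2.INTER_CUBIC))
E
```

```text
(no output)
```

View pics/top0z.png

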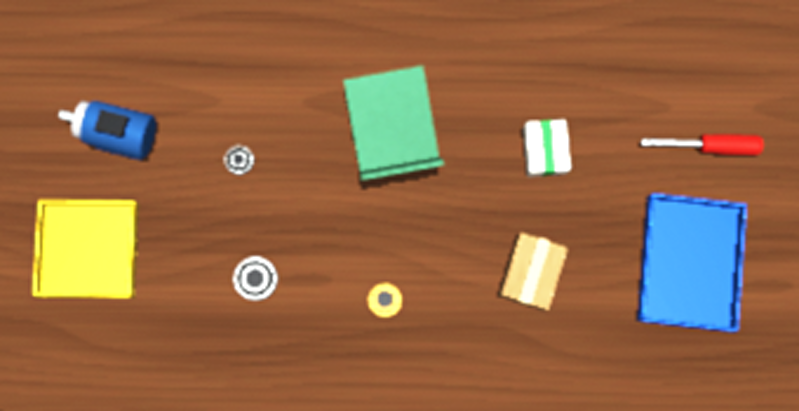

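View pics/scene0z.png

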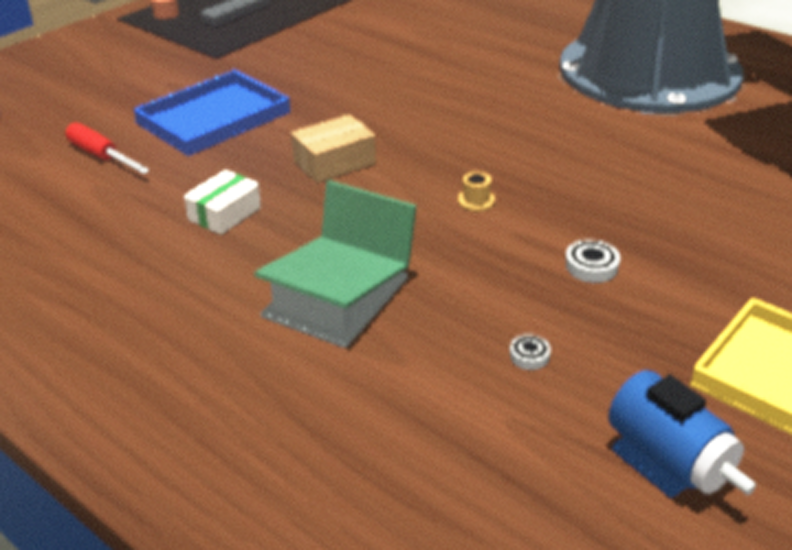

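```bash
cat > fit.py <<'E'
from h import *
from scipy.optimize import minimize
def cyl(rad,z0,z1,n=40):
    a=np.linspace(0,2*np.pi,n,endpoint=False); 
    return np.vstack([np.c_[rad*np.cos(a),rad*np.sin(a),np.full(n,z)] for z in (z0,z1)])
def box(x,y,z,x0=0): return np.array([[i*x/2+x0,j*y/2,k*z] for i in(-1,1) for j in(-1,1) for k in(0,1)],float)
s,co=np.sin(np.radians(15)),np.cos(np.radians(15))
def rackpts(P): # rack coords -> yawed frame about bench-projected origin (z=22)
    P=np.array(P,float); return np.c_[P[:,0]*co-P[:,2]*s, P[:,1], P[:,0]*s+P[:,2]*co+22]
rk_floor=rackpts([[0,-50,0],[0,50,0],[115,-50,0],[115,50,0]])
rk_wall=rackpts([[x,y,z] for x in(-6,0) for y in(-50,50) for z in(0,60)])
MODEL={'large_bearing':[cyl(26,0,15)],'small_bearing':[cyl(17.5,0,11)],'bush':[cyl(20,0,5),cyl(15,0,30)],
'brown_carton':[box(80,60,40)],'white_carton':[box(64,50,32)],'blue_tray':[box(160,120,22)],'yellow_tray':[box(120,120,22)],
'rack_seat':[rk_floor,rk_wall]}
def softmask(c,model,p,sc=4):
    x,y,a=p; R=np.array([[np.cos(a),-np.sin(a),0],[np.sin(a),np.cos(a),0],[0,0,1]])
    m=np.zeros((420*sc,560*sc),np.uint8)
    for P in model:
        uv=proj(c,P@R.T+[x,y,0]); h=cv2.convexHull(((uv+0.5)*sc*16-8).astype(np.int32).reshape(-1,1,2))
        cv2.fillConvexPoly(m,h,1,shift=4)
    return m
def fit(obs,name,p0):
    # obs: list of (cam, mask)
    sc=4; data=[]
    for c,m in obs:
        data.append((c,cv2.GaussianBlur(cv2.resize(m.astype(np.float32),None,fx=sc,fy=sc,interpolation=cv2.INTER_LINEAR),(0,0),2)))
    def cost(p):
        e=0
        for c,m in data:
            q=softmask(c,MODEL[name],p).astype(np.float32); ys,xs=np.where((q>0)|(m>0.02)); 
            y0,y1,x0,x1=max(ys.min()-10,0),ys.max()+10,max(xs.min()-10,0),xs.max()+10
            qq=cv2.GaussianBlur(q[y0:y1,x0:x1],(0,0),4); e+=((qq-m[y0:y1,x0:x1])**2).sum()/max(m.sum(),1)
        return e
    best=None
    for a0 in ([p0[2]] if p0[2] is not None else np.radians([-60,-30,0,30,60,90])):
        res=minimize(cost,[p0[0],p0[1],a0],method='Nelder-Mead',options=dict(initial_simplex=np.array([[p0[0],p0[1],a0],[p0[0]+8,p0[1],a0],[p0[0],p0[1]+8,a0],[p0[0],p0[1],a0+.2]]),xatol=.02,fatol=1e-6))
        if best is None or res.fun<best.fun: best=res
    return best.x,best.fun
E
cat > loc.py <<'E'
from fit import *
import pickle
ct=camera('top'); cs=camera('scene'); out={}
for n in MODEL:
    st=silhouettes(ct,n); ss=silhouettes(cs,n)
    if not st: print(n,'none in top'); continue
    b=st[0]['box']; p=ray(ct,b[0],b[1],10)
    a0=0 if ('bearing' in n or n=='bush') else (None if 'carton' in n else -0.1)
    mt=st[0]['region']
    x,f=fit([(ct,mt)],n,[p[0],p[1],a0])
    # choose scene mask nearest
    line=f'{n} score {st[0]["score"]:.2f} top {np.round(x,3)} f={f:.3f}'
    uv=proj(cs,[[x[0],x[1],10]])[0]
    c2=[q for q in ss if np.hypot(q['box'][0]-uv[0],q['box'][1]-uv[1])<20]
    if c2:
        x2,f2=fit([(cs,c2[0]['region'])],n,x); line+=f' | scene {np.round(x2,3)} f={f2:.3f}'
        x3,f3=fit([(ct,mt),(cs,c2[0]['region'])],n,x); line+=f' | both {np.round(x3,3)} f={f3:.3f}'
        out[n]=x3
    else: out[n]=x
    print(line)
pickle.dump(out,open('loc.pkl','wb'))
E
python3 loc.py
```

```text
large_bearing score 0.83 top [4.43676e+02 1.73730e+02 1.16000e-01] f=0.040 | scene [4.44968e+02 1.73024e+02 1.96000e-01] f=0.064 | both [4.44434e+02 1.73407e+02 1.61000e-01] f=0.112
small_bearing score 0.48 top [5.94733e+02 2.00635e+02 6.60000e-02] f=0.106 | scene [5.97516e+02 1.98431e+02 1.75000e-01] f=0.066 | both [5.95953e+02 1.99362e+02 7.40000e-02] f=0.211
bush score 0.52 top [ 4.19663e+02  1.21490e+01 -1.74000e-01] f=0.043 | scene [ 4.19881e+02  9.40100e+00 -1.50000e-02] f=0.034 | both [ 4.1970e+02  1.0659e+01 -2.2600e-01] f=0.097
brown_carton score 0.85 top [ 4.54705e+02 -1.70996e+02 -3.13000e-01] f=0.033 | scene [ 4.55570e+02 -1.74095e+02 -3.65000e-01] f=0.019 | both [ 4.55660e+02 -1.72083e+02 -3.25000e-01] f=0.064
white_carton score 0.79 top [ 6.12431e+02 -1.89680e+02  7.80000e-02] f=0.041 | scene [ 6.14363e+02 -1.91261e+02  7.60000e-02] f=0.010 | both [ 6.13345e+02 -1.90715e+02  1.06000e-01] f=0.059
blue_tray score 0.81 top [ 4.71742e+02 -3.70916e+02 -9.60000e-02] f=0.008 | scene [ 4.71734e+02 -3.73551e+02 -1.00000e-01] f=0.006 | both [ 4.71687e+02 -3.71837e+02 -9.80000e-02] f=0.018
yellow_tray score 0.97 top [4.77862e+02 3.87677e+02 1.70000e-02] f=0.015 | scene [ 4.80093e+02  3.85022e+02 -2.00000e-03] f=0.003 | both [ 4.78946e+02  3.85882e+02 -5.00000e-03] f=0.028
rack_seat score 0.83 top [ 5.90277e+02 -4.63500e+00  1.93000e-01] f=0.009 | scene [ 5.94848e+02 -4.06500e+00  1.85000e-01] f=0.011 | both [ 5.92121e+02 -5.17900e+00  2.03000e-01] f=0.035
```

```bash
cat > plan.py <<'E'
from h import *
from scipy.spatial.transform import Rotation as Ro
def down(yang,tilt=0,yaw=0):
    """tool pointing down with tool y at world angle yang; optional tilt for rack of given yaw"""
    y=np.array([np.cos(yang),np.sin(yang),0]); z=np.array([0,0,-1.]); R=np.c_[np.cross(y,z),y,z]
    if tilt: # tool z = -rack z
        zr=np.array([-np.cos(yaw)*np.sin(tilt),-np.sin(yaw)*np.sin(tilt),np.cos(tilt)]); z=-zr; R=np.c_[np.cross(y,z),y,z]
    return R
def plan(p,R,grip,step=38,rstep=.11,p0=None,R0=None,n=None):
    o=r.observe()
    if p0 is None: p0,R0=np.array(o['ee_pos']),np.array(o['tool_rot'])
    p=np.array(p,float); rv=(Ro.from_matrix(R0.T@R)).as_rotvec()
    if n is None: n=max(1,int(np.ceil(max(np.linalg.norm(p-p0)/step,np.linalg.norm(rv)/rstep))))
    print('t',round(o['t'],2),'dist',np.round(p-p0,1),'rot',np.round(rv,3),'n',n)
    cur=R0; rows=[]
    for i in range(n):
        d=cur.T@(p-p0)/n/1000
        rows.append([*(float(v) for v in np.round(d,4)),*(float(v) for v in np.round(rv/n,3)),grip]); cur=cur@Ro.from_rotvec(rv/n).as_matrix()
    for i in range(0,n,12): print('['+str(rows[i:i+12]).replace(' ','').replace('-0.0,','0,').replace('0.0,','0,')+']')
def where(): 
    o=r.observe(); print('t',round(o['t'],2),'p',np.round(o['ee_pos'],1),'F',np.round(o['ft_force'],1),'w',round(o['grip_width'],1))
E
python3 - <<'E'
from plan import *
plan([455,-172,200],down(np.pi/2-.325),1)
E
```

```text
t 2.0 dist [ 234.4 -675.8  -31.3] rot [-0.     0.    -0.088] n 19
[[[-0.0256,-0.0276,0.0016,0,0,-0.005,1],[-0.0254,-0.0277,0.0016,0,0,-0.005,1],[-0.0253,-0.0279,0.0016,0,0,-0.005,1],[-0.0252,-0.028,0.0016,0,0,-0.005,1],[-0.0251,-0.0281,0.0016,0,0,-0.005,1],[-0.0249,-0.0282,0.0016,0,0,-0.005,1],[-0.0248,-0.0283,0.0016,0,0,-0.005,1],[-0.0247,-0.0284,0.0016,0,0,-0.005,1],[-0.0245,-0.0286,0.0016,0,0,-0.005,1],[-0.0244,-0.0287,0.0016,0,0,-0.005,1],[-0.0243,-0.0288,0.0016,0,0,-0.005,1],[-0.0241,-0.0289,0.0016,0,0,-0.005,1]]]
[[[-0.024,-0.029,0.0016,0,0,-0.005,1],[-0.0239,-0.0291,0.0016,0,0,-0.005,1],[-0.0237,-0.0292,0.0016,0,0,-0.005,1],[-0.0236,-0.0293,0.0016,0,0,-0.005,1],[-0.0235,-0.0294,0.0016,0,0,-0.005,1],[-0.0233,-0.0296,0.0016,0,0,-0.005,1],[-0.0232,-0.0297,0.0016,0,0,-0.005,1]]]
```

{"api": "servo_tool", "payload": {"increments": [[[-0.025,-0.028,0.0016,0,0,-0.005,1],[-0.025,-0.028,0.0016,0,0,-0.005,1],[-0.025,-0.028,0.0016,0,0,-0.005,1],[-0.025,-0.028,0.0016,0,0,-0.005,1],[-0.025,-0.028,0.0016,0,0,-0.005,1],[-0.025,-0.028,0.0016,0,0,-0.005,1],[-0.025,-0.028,0.0016,0,0,-0.005,1],[-0.025,-0.028,0.0016,0,0,-0.005,1],[-0.0245,-0.0285,0.0016,0,0,-0.005,1],[-0.0245,-0.0285,0.0016,0,0,-0.005,1],[-0.0245,-0.0285,0.0016,0,0,-0.005,1],[-0.0245,-0.0285,0.0016,0,0,-0.005,1]]]}}

```text
t: 3.0
ee_pos: [373.7, 66.4, 211.6]
tool_rot: [[-0.943, 0.333, 0.006], [0.333, 0.943, 0.004], [-0.004, 0.006, -1.0]]
ft_force: [1.1, 0.5, -0.4]
grip_width: 85.1
```

{"api": "servo_tool", "payload": {"increments": [[[-0.024,-0.029,0.0016,0,0,-0.005,1],[-0.024,-0.029,0.0016,0,0,-0.005,1],[-0.024,-0.029,0.0016,0,0,-0.005,1],[-0.024,-0.029,0.0016,0,0,-0.005,1],[-0.0235,-0.0295,0.0016,0,0,-0.005,1],[-0.0235,-0.0295,0.0016,0,0,-0.005,1],[-0.0235,-0.0295,0.0016,0,0,-0.005,1]]]}}

```text
t: 3.58
ee_pos: [468.4, -195.5, 201.1]
tool_rot: [[-0.954, 0.3, 0.011], [0.3, 0.954, 0.004], [-0.009, 0.007, -1.0]]
ft_force: [0.7, 1.4, -0.3]
grip_width: 85.1
```

```bash
python3 - <<'E'
from plan import *
where()
c=camera('wrist'); save(c,'w1'); print(c['fx'],c['rvec'],c['tvec'])
R,_=cv2.Rodrigues(np.array(c['rvec'])); print(-R.T@np.array(c['tvec']))
plan([455,-172,200],down(np.pi/2-.325),1)
E
```

```text
t 3.58 p [ 468.4 -195.5  201.1] F [ 0.7  1.4 -0.3] w 85.1
339.7517138567306 [-2.32350672 -1.70243225 -0.27672121] [  43.79224984 -512.23312368  195.59769693]
[ 393.57241253 -172.31100382  343.46567112]
t 3.63 dist [-15.5  28.7  -1.1] rot [0.005 0.012 0.019] n 1
[[[0.0235,0.0227,0.0009,0.005,0.012,0.019,1]]]
```

View pics/w1.png

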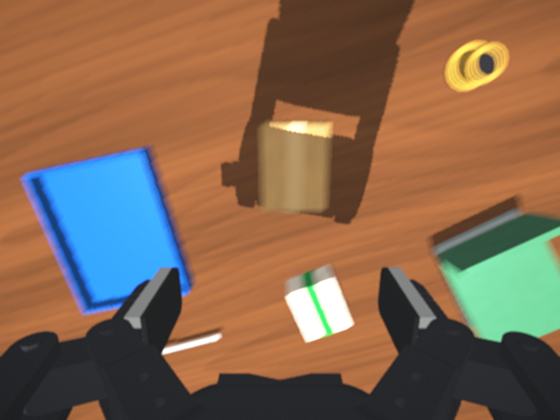

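{"api": "servo_tool", "payload": {"increments": [[[0.0235,0.0227,0.001,0.005,0.012,0.019,1],[0,0,0,0,0,0,1],[0,0,0,0,0,0,1]]]}}

```text
t: 3.88
ee_pos: [455.3, -175.3, 199.0]
tool_rot: [[-0.945, 0.326, -0.001], [0.326, 0.945, -0.0], [0.001, -0.0, -1.0]]
ft_force: [-0.7, 0.4, 0.4]
grip_width: 85.3
```

```bash
cat > wl.py <<'E'
from fit import *; from plan import *
import pickle
def wl(names,cams=('wrist',)):
    L=pickle.load(open('loc.pkl','rb'))
    for cn in cams:
        c=camera(cn); save(c,f'{cn}_{int(r.observe()["t"]*100)}')
        for n in names:
            for q in silhouettes(c,n)[:2]:
                m=q['region']; edge=m[0].any() or m[-1].any() or m[:,0].any() or m[:,-1].any()
                if q['score']<.3: continue
                x,f=fit([(c,m)],n,L[n]); print(cn,n,round(q['score'],2),np.round(q['box'],0),np.round(x,3),'f',round(f,3),'EDGE' if edge else '')
E
python3 - <<'E'
from wl import *
where(); wl(['brown_carton','white_carton','bush','rack_seat'])
E
ls pics
```

```text
t 3.88 p [ 455.3 -175.3  199. ] F [-0.7  0.4  0.4] w 85.3
wrist brown_carton 0.84 [282. 186.  69.  91.] [ 4.57017e+02 -1.72648e+02 -3.11000e-01] f 0.007 
wrist white_carton 0.67 [314. 319.  63.  80.] [ 6.14184e+02 -1.91012e+02  7.20000e-02] f 0.006 
wrist bush 0.64 [458.  82.  57.  41.] [ 4.2056e+02  1.0634e+01 -1.8300e-01] f 0.009 
wrist rack_seat 0.61 [494. 284. 132. 115.] [ 5.89607e+02 -5.92000e+00  2.05000e-01] f 0.142 EDGE
scene0.png
scene0z.png
top0.png
top0z.png
w1.png
wrist_393.png
```

```bash
python3 - <<'E'
from plan import *
plan([457,-172.5,3],down(np.pi/2-.32),1,n=6)
E
```

```text
t 4.13 dist [   1.5    2.6 -196.1] rot [-0.    -0.001 -0.011] n 6
[[[-0.0001,0.0005,0.0327,0,0,-0.002,1],[-0.0001,0.0005,0.0327,0,0,-0.002,1],[-0.0001,0.0005,0.0327,0,0,-0.002,1],[-0.0001,0.0005,0.0327,0,0,-0.002,1],[-0.0001,0.0005,0.0327,0,0,-0.002,1],[-0.0001,0.0005,0.0327,0,0,-0.002,1]]]
```

{"api": "servo_tool", "payload": {"increments": [[[0,0.0005,0.033,0,0,-0.002,1],[0,0.0005,0.033,0,0,-0.002,1],[0,0.0005,0.033,0,0,-0.002,1],[0,0.0005,0.033,0,0,-0.002,1],[0,0.0005,0.025,0,0,-0.002,1],[0,0.0005,0.015,0,0,-0.002,1],[0,0,0,0,0,0,1]]]}}

```text
t: 4.72
ee_pos: [460.5, -173.7, 23.3]
tool_rot: [[-0.95, 0.312, 0.009], [0.312, 0.95, -0.005], [-0.01, -0.002, -1.0]]
ft_force: [-0.7, -0.1, -0.1]
grip_width: 85.6
```

```bash
python3 - <<'E'
from plan import *
plan([457,-172.5,3],down(np.pi/2-.32),1,n=2)
E
```

```text
t 4.72 dist [ -3.5   1.2 -20.3] rot [-0.002  0.01   0.003] n 2
[[[0.002,0,0.0101,-0.001,0.005,0.002,1],[0.0019,0,0.0101,-0.001,0.005,0.002,1]]]
```

{"api": "servo_tool", "payload": {"increments": [[[0.002,0,0.01,0,0.005,0.002,1],[0.002,0,0.01,0,0.005,0.002,1],[0,0,0,0,0,0,1]]]}}

```text
t: 4.97
ee_pos: [457.5, -172.8, 3.0]
tool_rot: [[-0.949, 0.315, 0.0], [0.315, 0.949, -0.002], [-0.001, -0.002, -1.0]]
ft_force: [-0.8, 0.2, -0.0]
grip_width: 85.3
```

{"api": "servo_tool", "payload": {"increments": [[[0,0,0,0,0,0,0.5],[0,0,0,0,0,0,0.5],[0,0,0,0,0,0,0.5],[0,0,0,0,0,0,0.5],[0,0,0,0,0,0,0.5],[0,0,0,0,0,0,0.5]]], "newtons": 45}}

```text
t: 5.47
ee_pos: [459.0, -173.5, 5.7]
tool_rot: [[-0.949, 0.315, 0.004], [0.315, 0.949, -0.004], [-0.005, -0.002, -1.0]]
ft_force: [0.3, 0.3, -2.7]
grip_width: 59.2
```

```bash
python3 - <<'E'
from plan import *
where()
E
```

```text
t 5.47 p [ 459.  -173.5    5.7] F [ 0.3  0.3 -2.7] w 59.2
```

```bash
cat >> plan.py <<'E'
RK=dict(x=592.5,y=-5.,yaw=.2)
S,C=np.sin(np.radians(15)),np.cos(np.radians(15))
def rackR(): return down(np.pi/2+RK['yaw'],np.radians(15),RK['yaw'])
def rackp(x,y,z):
    l=np.array([x*C-z*S,y]); a=RK['yaw']; w=np.array([[np.cos(a),-np.sin(a)],[np.sin(a),np.cos(a)]])@l
    return np.array([RK['x']+w[0],RK['y']+w[1],x*S+z*C+22])
def inrack(p):
    d=np.array(p)-[RK['x'],RK['y'],22]; a=RK['yaw']; lx=np.cos(a)*d[0]+np.sin(a)*d[1]; ly=-np.sin(a)*d[0]+np.cos(a)*d[1]
    return np.array([lx*C+d[2]*S, ly, -lx*S+d[2]*C])
def rackF(f): return inrack(np.array(f)+[RK['x'],RK['y'],22])
E
python3 - <<'E'
from plan import *
print(rackR(),rackp(52,0,100))
o=r.observe();p0=o['ee_pos']+[0,0,150]
plan(rackp(52,0,105),rackR(),.5,p0=p0,R0=np.array(o['tool_rot']),n=9,)
E
```

```text
[[-0.94667162 -0.19866933  0.2536599 ]
 [-0.19189984  0.98006658  0.05141941]
 [-0.25881905  0.         -0.96592583]] [ 6.16360935e+02 -1.63149098e-01  1.32051173e+02]
t 5.47 dist [156.1 173.1 -18.8] rot [-0.072 -0.252 -0.517] n 9
[[[-0.0104,0.0237,0.0021,-0.008,-0.028,-0.057,0.5],[-0.0117,0.0231,0.0026,-0.008,-0.028,-0.057,0.5],[-0.0129,0.0223,0.0031,-0.008,-0.028,-0.057,0.5],[-0.0141,0.0215,0.0037,-0.008,-0.028,-0.057,0.5],[-0.0152,0.0207,0.0042,-0.008,-0.028,-0.057,0.5],[-0.0162,0.0197,0.0048,-0.008,-0.028,-0.057,0.5],[-0.0172,0.0187,0.0055,-0.008,-0.028,-0.057,0.5],[-0.018,0.0177,0.0061,-0.008,-0.028,-0.057,0.5],[-0.0188,0.0166,0.0067,-0.008,-0.028,-0.057,0.5]]]
```

{"api": "servo_tool", "payload": {"increments": [[[0,0,-0.02,0,0,0,0.5],[0,0,-0.03,0,0,0,0.5],[0,0,-0.035,0,0,0,0.5],[0,0,-0.035,0,0,0,0.5],[0,0,-0.02,0,0,0,0.5],[0,0,-0.008,0,0,0,0.5],[0,0,0,0,0,0,0.5]]]}}

```text
t: 6.05
ee_pos: [456.8, -172.3, 159.2]
tool_rot: [[-0.949, 0.316, 0.001], [0.316, 0.949, -0.002], [-0.001, -0.002, -1.0]]
ft_force: [-0.2, -0.3, -1.8]
grip_width: 59.5
```

{"api": "servo_tool", "payload": {"increments": [[[-0.0104,0.0237,0.002,-0.008,-0.028,-0.057,0.5],[-0.0117,0.023,0.0026,-0.008,-0.028,-0.057,0.5],[-0.013,0.022,0.003,-0.008,-0.028,-0.057,0.5],[-0.014,0.0215,0.0037,-0.008,-0.028,-0.057,0.5],[-0.015,0.0207,0.004,-0.008,-0.028,-0.057,0.5],[-0.016,0.02,0.005,-0.008,-0.028,-0.057,0.5],[-0.017,0.0187,0.0055,-0.008,-0.028,-0.057,0.5],[-0.018,0.0177,0.006,-0.008,-0.028,-0.057,0.5],[-0.019,0.0166,0.0067,-0.008,-0.028,-0.057,0.5],[0,0,0,0,0,0,0.5]]]}}

```text
t: 6.88
ee_pos: [611.6, 9.8, 122.4]
tool_rot: [[-0.946, -0.215, 0.243], [-0.206, 0.977, 0.06], [-0.25, 0.006, -0.968]]
ft_force: [-0.7, -0.8, -3.4]
grip_width: 59.4
```

```bash
python3 - <<'E'
from plan import *
where(); print(inrack(r.observe()['ee_pos']))
plan(rackp(52,0,40),rackR(),.5)
E
```

```text
t 6.88 p [611.6   9.8 122.4] F [-0.7 -0.8 -3.4] w 59.4
[46.87337071 10.71139626 91.41393599]
t 6.88 dist [ 20.   -6.9 -48.3] rot [ 0.01  -0.009  0.014] n 2
[[[-0.0027,-0.0057,0.0256,0.005,-0.005,0.007,0.5],[-0.0026,-0.0055,0.0257,0.005,-0.005,0.007,0.5]]]
```

{"api": "servo_tool", "payload": {"increments": [[[-0.0027,-0.0056,0.022,0.005,-0.005,0.007,0.5],[-0.0027,-0.0056,0.022,0.005,-0.005,0.007,0.5],[0,0,0.01,0,0,0,0.5],[0,0,0,0,0,0,0.5]]]}}

```text
t: 7.22
ee_pos: [629.6, 4.0, 62.8]
tool_rot: [[-0.949, -0.199, 0.245], [-0.193, 0.98, 0.052], [-0.251, 0.002, -0.968]]
ft_force: [-1.4, 0.4, -2.0]
grip_width: 59.8
```

```bash
python3 - <<'E'
from plan import *
where(); print(inrack(r.observe()['ee_pos']))
plan(rackp(52,0,15),rackR(),.5)
c=camera('scene'); a=c['pixels'][140:340,170:370,::-1]; cv2.imwrite('pics/s2.png',cv2.resize(a,None,fx=3,fy=3,interpolation=cv2.INTER_CUBIC))
c=camera('top'); a=c['pixels'][90:240,200:370,::-1]; cv2.imwrite('pics/t2.png',cv2.resize(a,None,fx=3,fy=3,interpolation=cv2.INTER_CUBIC))
E
```

```text
t 7.22 p [629.6   4.   62.8] F [-1.4  0.4 -2. ] w 59.8
[47.37391292  1.44425177 29.51663431]
t 7.22 dist [  8.3   0.2 -12.8] rot [ 0.002 -0.008  0.   ] n 1
[[[-0.0047,-0.0015,0.0145,0.002,-0.008,0,0.5]]]
```

View pics/s2.png

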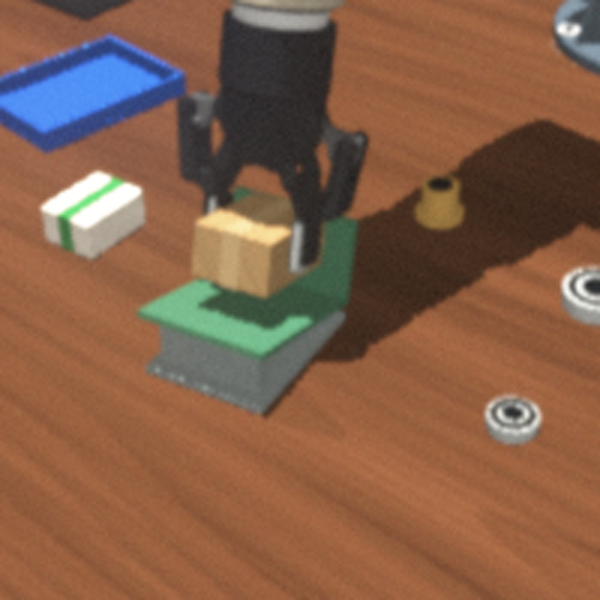

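View pics/t2.png

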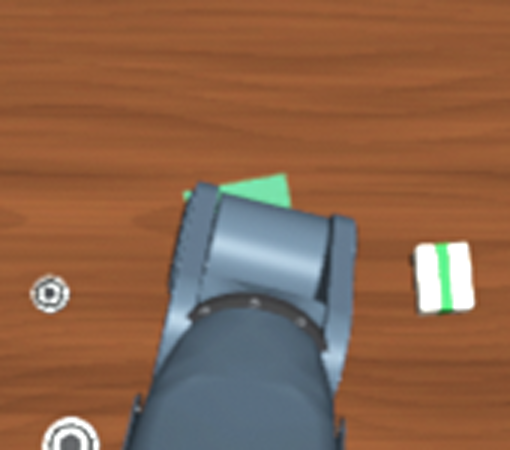

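{"api": "servo_tool", "payload": {"increments": [[[-0.004,-0.0015,0.008,0.002,-0.008,0,0.5],[0,0,0.006,0,0,0,0.5],[0,0,0.002,0,0,0,0.5],[0,0,0,0,0,0,0.5]]]}}

```text
t: 7.65
ee_pos: [639.6, 3.6, 52.0]
tool_rot: [[-0.945, -0.198, 0.26], [-0.192, 0.98, 0.051], [-0.265, -0.002, -0.964]]
ft_force: [-0.4, -0.7, -3.0]
grip_width: 59.4
```

```bash
python3 - <<'E'
from plan import *
where(); o=r.observe(); print(inrack(o['ee_pos']),rackF(o['ft_force']))
plan(rackp(52,0,9),rackR(),.5)
E
```

```text
t 7.65 p [639.6   3.6  52. ] F [-0.4 -0.7 -3. ] w 59.4
[53.97471738 -0.93307686 16.64728536] [-1.30828022 -0.55814307 -2.72573881]
t 7.65 dist [-0.1  0.9 -7.9] rot [-0.002  0.006  0.   ] n 1
[[[0.002,0.0009,0.0076,-0.002,0.006,0,0.5]]]
```

Lower gently until contact.

{"api": "servo_tool", "payload": {"increments": [[[0.001,0.0009,0.004,-0.002,0.006,0,0.5],[0,0,0.003,0,0,0,0.5],[0,0,0.002,0,0,0,0.5],[0,0,0.0015,0,0,0,0.5],[0,0,0,0,0,0,0.5]]]}}

```text
t: 8.07
ee_pos: [641.7, 5.0, 41.7]
tool_rot: [[-0.946, -0.199, 0.254], [-0.192, 0.98, 0.052], [-0.26, 0.0, -0.966]]
ft_force: [0.0, -0.1, -2.5]
grip_width: 59.1
```

```bash
python3 - <<'E'
from plan import *
where(); o=r.observe(); print(inrack(o['ee_pos']),rackF(o['ft_force']))
plan(rackp(52,0,6),rackR(),.5)
E
```

```text
t 8.07 p [641.7   5.   41.7] F [ 0.  -0.1 -2.5] w 59.1
[5.35436292e+01 2.63983714e-02 6.04187081e+00] [-0.6195498  -0.10602301 -2.39485098]
t 8.07 dist [-1.4 -0.3 -0.4] rot [0.    0.001 0.   ] n 1
[[[0.0015,0,0,0,0.001,0,0.5]]]
```

{"api": "servo_tool", "payload": {"increments": [[[0.004,0,0,0,0,0,0.5],[0.003,0,0,0,0,0,0.5],[0,0,0.0005,0,0,0,0.5],[0,0,0,0,0,0,0.5]]]}}

```text
t: 8.4
ee_pos: [634.3, 3.5, 39.2]
tool_rot: [[-0.946, -0.199, 0.254], [-0.192, 0.98, 0.052], [-0.26, 0.0, -0.966]]
ft_force: [0.4, -0.2, -3.1]
grip_width: 59.4
```

```bash
cat > st.py <<'E'
from plan import *
where(); o=r.observe(); print('rack',np.round(inrack(o['ee_pos']),2),'F',np.round(rackF(o['ft_force']),1), 'rot', np.round(Ro.from_matrix(np.array(o['tool_rot']).T@rackR()).as_rotvec(),3))
E
python3 st.py
```

```text
t 8.4 p [634.3   3.5  39.2] F [ 0.4 -0.2 -3.1] w 59.4
rack [45.66  0.06  5.6 ] F [-0.4 -0.3 -3.1] rot [0.    0.001 0.   ]
```

{"api": "servo_tool", "payload": {"increments": [[[0.0015,0,0,0,0,0,0.5],[0.001,0,0,0,0,0,0.5],[0,0,0,0,0,0,0.5],[0,0,0,0,0,0,0.5]]]}}

```text
t: 8.73
ee_pos: [631.7, 2.9, 38.8]
tool_rot: [[-0.946, -0.199, 0.255], [-0.192, 0.98, 0.052], [-0.26, -0.0, -0.966]]
ft_force: [0.8, -0.1, -2.2]
grip_width: 59.2
```

```bash
python3 st.py
```

```text
t 8.73 p [631.7   2.9  38.8] F [ 0.8 -0.1 -2.2] w 59.2
rack [43.   -0.06  5.86] F [ 0.2 -0.3 -2.3] rot [0.    0.001 0.   ]
```

{"api": "servo_tool", "payload": {"increments": [[[0.001,0,0,0,0,0,0.5],[0.001,0,0,0,0,0,0.5],[0,0,0,0,0,0,0.5]]]}}

```text
t: 8.98
ee_pos: [629.8, 2.5, 38.3]
tool_rot: [[-0.946, -0.199, 0.255], [-0.192, 0.98, 0.052], [-0.26, -0.0, -0.966]]
ft_force: [0.1, -0.3, -2.0]
grip_width: 59.9
```

```bash
python3 st.py
```

```text
t 8.98 p [629.8   2.5  38.3] F [ 0.1 -0.3 -2. ] w 59.9
rack [41.   -0.06  5.93] F [-0.5 -0.3 -1.9] rot [-0.     0.001  0.   ]
```

{"api": "servo_tool", "payload": {"increments": [[[0.0015,0,0,0,0,0,0.5],[0.001,0,0,0,0,0,0.5],[0,0,0,0,0,0,0.5]]]}}

```text
t: 9.23
ee_pos: [628.8, 2.1, 38.5]
tool_rot: [[-0.945, -0.198, 0.259], [-0.191, 0.98, 0.052], [-0.264, -0.001, -0.965]]
ft_force: [-0.6, 0.9, -2.7]
grip_width: 59.6
```

```bash
python3 st.py
```

```text
t 9.23 p [628.8   2.1  38.5] F [-0.6  0.9 -2.7] w 59.6
rack [39.95 -0.25  6.34] F [-1.1  1.  -2.5] rot [-0.001  0.005 -0.   ]
```

{"api": "servo_tool", "payload": {"increments": [[[0,0,0.0015,0,-0.003,0,0.5],[0,0,0.0015,0,-0.002,0,0.5],[0,0,0.001,0,0,0,0.5],[0,0,0,0,0,0,0.5]]]}}

```text
t: 9.57
ee_pos: [629.3, 2.1, 37.2]
tool_rot: [[-0.944, -0.2, 0.264], [-0.192, 0.98, 0.053], [-0.269, -0.001, -0.963]]
ft_force: [-0.1, 0.2, -3.1]
grip_width: 59.3
```

```bash
python3 st.py
```

```text
t 9.57 p [629.3   2.1  37.2] F [-0.1  0.2 -3.1] w 59.3
rack [40.13 -0.31  4.98] F [-0.9  0.2 -3. ] rot [-0.001  0.011  0.001]
```

{"api": "servo_tool", "payload": {"increments": [[[0,0,0.001,0,0.01,0,0.5],[0,0,0.001,0,0,0,0.5],[0,0,0.001,0,0,0,0.5],[0,0,0,0,0,0,0.5]]]}}

```text
t: 9.9
ee_pos: [629.1, 2.2, 37.2]
tool_rot: [[-0.947, -0.201, 0.252], [-0.194, 0.98, 0.051], [-0.257, -0.001, -0.966]]
ft_force: [-0.4, 0.1, -1.2]
grip_width: 59.3
```

```bash
python3 st.py
```

```text
t 9.9 p [629.1   2.2  37.2] F [-0.4  0.1 -1.2] w 59.3
rack [39.96 -0.25  5.01] F [-0.6  0.2 -1. ] rot [-0.    -0.001  0.002]
```

{"api": "servo_tool", "payload": {"increments": [[[0.002,0,0.001,0,0,0,0.5],[0.002,0,0.001,0,0,0,0.5],[0,0,0,0,0,0,0.5]]]}}

```text
t: 10.15
ee_pos: [629.5, 1.9, 37.0]
tool_rot: [[-0.945, -0.199, 0.261], [-0.193, 0.98, 0.051], [-0.266, -0.002, -0.964]]
ft_force: [-0.5, 0.0, -3.6]
grip_width: 59.8
```

```bash
python3 st.py
```

```text
t 10.15 p [629.5   1.9  37. ] F [-0.5  0.  -3.6] w 59.8
rack [40.22 -0.57  4.73] F [-1.4  0.1 -3.4] rot [-0.002  0.007  0.001]
```

{"api": "servo_tool", "payload": {"increments": [[[0,0,0,0,0.004,0,0.8],[0,0,0,0,0,0,1],[0,0,0,0,0,0,1],[0,0,0,0,0,0,1],[0,0,0,0,0,0,1],[0,0,0,0,0,0,1]]]}}

```text
t: 10.65
ee_pos: [629.2, 1.7, 35.8]
tool_rot: [[-0.946, -0.199, 0.255], [-0.193, 0.98, 0.05], [-0.26, -0.002, -0.966]]
ft_force: [-0.3, -0.2, -0.3]
grip_width: 85.3
```

{"api": "servo_tool", "payload": {"increments": [[[0,0,-0.02,0,0,0,1],[0,0,-0.03,0,0,0,1],[0,0,-0.03,0,0,0,1],[0,0,-0.03,0,0,0,1],[0,0,-0.015,0,0,0,1],[0,0,0,0,0,0,1]]]}}

```text
t: 11.15
ee_pos: [594.7, -4.9, 159.2]
tool_rot: [[-0.947, -0.199, 0.25], [-0.193, 0.98, 0.05], [-0.255, -0.001, -0.967]]
ft_force: [0.6, -0.0, -0.2]
grip_width: 85.4
```

```bash
python3 st.py; python3 - <<'E'
from plan import *
plan([540,5,240],down(np.pi/2+.2),1)
c=camera('wrist'); save(c,'w5')
E
```

```text
t 11.15 p [594.7  -4.9 159.2] F [ 0.6 -0.  -0.2] w 85.4
rack [ 37.6   -0.33 131.92] F [ 0.5 -0.1 -0.4] rot [-0.001 -0.004  0.001]
t 11.15 dist [-54.7   9.9  80.8] rot [-0.001  0.258  0.001] n 3
[[[0.0098,0.0068,-0.0305,0,0.086,0,1],[0.0123,0.0068,-0.0295,0,0.086,0,1],[0.0148,0.0068,-0.0283,0,0.086,0,1]]]
```

View pics/w5.png

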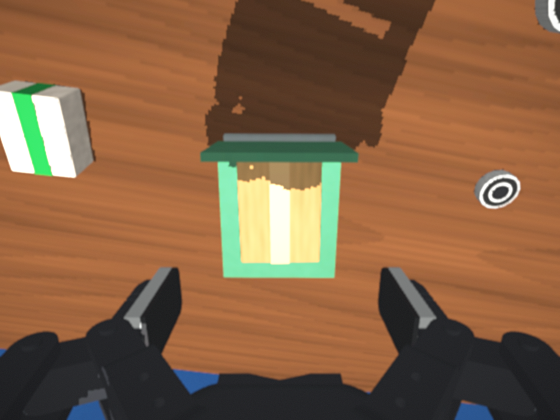

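```bash
sed -i 's/x=592.5/x=590.5/' plan.py; python3 - <<'E'
from plan import *
plan([614,-191,150],down(np.pi/2+.075),1,n=6)
E
```

```text
t 11.2 dist [  19.3 -186.2   -7.9] rot [0.015 0.257 0.125] n 6
[[[0.0033,-0.0311,0.0005,0.003,0.043,0.021,1],[0.0026,-0.0311,0.0007,0.003,0.043,0.021,1],[0.0019,-0.0312,0.0009,0.003,0.043,0.021,1],[0.0012,-0.0312,0.0011,0.003,0.043,0.021,1],[0.0005,-0.0312,0.0012,0.003,0.043,0.021,1],[-0.0002,-0.0312,0.0013,0.003,0.043,0.021,1]]]
```

{"api": "servo_tool", "payload": {"increments": [[[0.003,-0.031,0.0005,0.003,0.043,0.021,1],[0.0026,-0.031,0.0007,0.003,0.043,0.021,1],[0.002,-0.031,0.001,0.003,0.043,0.021,1],[0.001,-0.031,0.001,0.003,0.043,0.021,1],[0.0005,-0.031,0.001,0.003,0.043,0.021,1],[0,-0.02,0.001,0.003,0.03,0.015,1],[0,0,0,0,0,0,1],[0,0,0,0,0,0,1]]]}}

```text
t: 11.87
ee_pos: [610.7, -185.1, 138.0]
tool_rot: [[-0.997, -0.077, -0.011], [-0.077, 0.997, 0.001], [0.011, 0.002, -1.0]]
ft_force: [0.6, 0.8, -0.1]
grip_width: 85.4
```

```bash
python3 - <<'E'
from wl import *
where(); wl(['white_carton'])
plan([614,-191,60],down(np.pi/2+.075),1,n=3)
E
```

```text
t 11.87 p [ 610.7 -185.1  138. ] F [ 0.6  0.8 -0.1] w 85.4
wrist white_carton 0.69 [271. 205.  71.  86.] [ 6.14398e+02 -1.91020e+02  7.40000e-02] f 0.011 
t 11.97 dist [  3.5  -6.9 -78.5] rot [ 0.002 -0.01   0.003] n 3
[[[-0.0012,-0.0024,0.0261,0.001,-0.003,0.001,1],[-0.0012,-0.0024,0.0262,0.001,-0.003,0.001,1],[-0.0011,-0.0024,0.0262,0.001,-0.003,0.001,1]]]
```

{"api": "servo_tool", "payload": {"increments": [[[-0.001,-0.0024,0.026,0.001,-0.003,0.001,1],[-0.001,-0.0024,0.026,0.001,-0.003,0.001,1],[-0.001,-0.0024,0.026,0.001,-0.003,0.001,1],[0,0,0.02,0,0,0,1],[0,0,0.01,0,0,0,1],[0,0,0,0,0,0,1]]]}}

```text
t: 12.47
ee_pos: [614.3, -184.2, 27.3]
tool_rot: [[-0.997, -0.083, 0.004], [-0.083, 0.997, -0.0], [-0.004, -0.001, -1.0]]
ft_force: [0.1, 0.3, -0.1]
grip_width: 85.2
```

```bash
python3 - <<'E'
from wl import *
where()
plan([614.4,-191,2],down(np.pi/2+.074),1,n=2)
E
```

```text
t 12.47 p [ 614.3 -184.2   27.3] F [ 0.1  0.3 -0.1] w 85.2
t 12.47 dist [  0.1  -6.8 -25.3] rot [-0.001  0.004  0.009] n 2
[[[0.0003,-0.0034,0.0127,0,0.002,0.004,1],[0.0002,-0.0034,0.0127,0,0.002,0.004,1]]]
```

{"api": "servo_tool", "payload": {"increments": [[[0,-0.004,0.01,0,0.002,0.004,1],[0,-0.003,0.01,0,0.002,0.004,1],[0,0,0.004,0,0,0,1],[0,0,0,0,0,0,1]]]}}

```text
t: 12.8
ee_pos: [616.4, -190.6, 4.0]
tool_rot: [[-0.997, -0.076, 0.003], [-0.076, 0.997, -0.002], [-0.003, -0.002, -1.0]]
ft_force: [0.5, -0.5, -0.2]
grip_width: 85.1
```

```bash
python3 - <<'E'
from wl import *
where()
plan([614.4,-191,2],down(np.pi/2+.074),1,n=1)
E
```

```text
t 12.8 p [ 616.4 -190.6    4. ] F [ 0.5 -0.5 -0.2] w 85.1
t 12.8 dist [-2.  -0.4 -2. ] rot [-0.002  0.003  0.002] n 1
[[[0.002,-0.0002,0.002,-0.002,0.003,0.002,1]]]
```

{"api": "servo_tool", "payload": {"increments": [[[0.001,0,0.002,-0.002,0.003,0.002,1],[0,0,0,0,0,0,0.4],[0,0,0,0,0,0,0.4],[0,0,0,0,0,0,0.4],[0,0,0,0,0,0,0.4],[0,0,0,0,0,0,0.4],[0,0,0,0,0,0,0.4],[0,0,0,0,0,0,0.4]]], "newtons": 40}}

```text
t: 13.47
ee_pos: [616.5, -191.3, 4.2]
tool_rot: [[-0.997, -0.074, 0.003], [-0.074, 0.997, -0.001], [-0.003, -0.001, -1.0]]
ft_force: [-0.8, -0.2, -2.1]
grip_width: 49.7
```

```bash
python3 - <<'E'
from wl import *
where()
o=r.observe();p0=o['ee_pos']+[0,0,170]
plan(rackp(46,0,140),rackR(),.4,p0=p0,R0=np.array(o['tool_rot']),n=7)
E
```

```text
t 13.47 p [ 616.5 -191.3    4.2] F [-0.8 -0.2 -2.1] w 49.7
t 13.47 dist [-18.  187.9  -5.1] rot [-0.018 -0.258 -0.125] n 7
[[[0.0006,0.027,0.0007,-0.003,-0.037,-0.018,0.4],[0.0001,0.027,0.0007,-0.003,-0.037,-0.018,0.4],[-0.0003,0.027,0.0008,-0.003,-0.037,-0.018,0.4],[-0.0008,0.027,0.0009,-0.003,-0.037,-0.018,0.4],[-0.0012,0.0269,0.001,-0.003,-0.037,-0.018,0.4],[-0.0017,0.0269,0.0011,-0.003,-0.037,-0.018,0.4],[-0.0021,0.0269,0.0013,-0.003,-0.037,-0.018,0.4]]]
```

{"api": "servo_tool", "payload": {"increments": [[[0,0,-0.02,0,0,0,0.4],[0,0,-0.035,0,0,0,0.4],[0,0,-0.035,0,0,0,0.4],[0,0,-0.035,0,0,0,0.4],[0,0,-0.03,0,0,0,0.4],[0,0,-0.01,0,0,0,0.4],[0,0,0,0,0,0,0.4]]]}}

```text
t: 14.05
ee_pos: [614.1, -190.4, 173.2]
tool_rot: [[-0.997, -0.073, -0.003], [-0.073, 0.997, 0.002], [0.003, 0.002, -1.0]]
ft_force: [-0.6, 0.7, -1.3]
grip_width: 49.4
```

{"api": "servo_tool", "payload": {"increments": [[[0.0006,0.027,0.0007,-0.003,-0.037,-0.018,0.4],[0,0.027,0.0007,-0.003,-0.037,-0.018,0.4],[0,0.027,0.0007,-0.003,-0.037,-0.018,0.4],[-0.001,0.027,0.001,-0.003,-0.037,-0.018,0.4],[-0.001,0.027,0.001,-0.003,-0.037,-0.018,0.4],[-0.0015,0.027,0.001,-0.003,-0.037,-0.018,0.4],[-0.002,0.015,0.001,-0.003,-0.037,-0.018,0.4],[0,0,0,0,0,0,0.4]]]}}

```text
t: 14.72
ee_pos: [591.1, -7.3, 155.2]
tool_rot: [[-0.949, -0.201, 0.244], [-0.192, 0.98, 0.061], [-0.252, 0.011, -0.968]]
ft_force: [0.5, -0.7, -1.2]
grip_width: 49.4
```

```bash
python3 st.py; python3 - <<'E'
from wl import *
plan(rackp(46,0,60),rackR(),.4)
E
```

```text
t 14.72 p [591.1  -7.3 155.2] F [ 0.5 -0.7 -1.2] w 49.4
rack [ 34.59  -2.4  128.61] F [ 0.1 -0.8 -1.3] rot [ 0.011 -0.007 -0.001]
t 14.72 dist [ 27.7   8.1 -63.3] rot [ 0.011 -0.007 -0.001] n 2
[[[-0.006,0.0008,0.0343,0.006,-0.004,0,0.4],[-0.0058,0.001,0.0343,0.006,-0.004,0,0.4]]]
```

{"api": "servo_tool", "payload": {"increments": [[[-0.007,0.001,0.02,0.006,-0.004,0,0.4],[-0.006,0.001,0.02,0.005,-0.003,0,0.4],[0,0,0.015,0,0,0,0.4],[0,0,0,0,0,0,0.4]]]}}

```text
t: 15.05
ee_pos: [615.2, -0.1, 98.6]
tool_rot: [[-0.949, -0.198, 0.246], [-0.191, 0.98, 0.05], [-0.251, 0.001, -0.968]]
ft_force: [-1.0, 0.1, -1.6]
grip_width: 49.9
```

```bash
python3 st.py; python3 - <<'E'
from wl import *
plan(rackp(46,0,52),rackR(),.4)
E
```

```text
t 15.05 p [ 6.152e+02 -1.000e-01  9.860e+01] F [-1.   0.1 -1.6] w 49.9
rack [44.14 -0.1  67.52] F [-1.3  0.3 -1.4] rot [ 0.    -0.008 -0.001]
t 15.05 dist [  5.7   1.2 -14.5] rot [ 0.    -0.008 -0.001] n 1
[[[-0.002,0.0001,0.0155,0,-0.008,-0.001,0.4]]]
```

{"api": "servo_tool", "payload": {"increments": [[[-0.001,0,0.009,0,-0.008,0,0.4],[0,0,0.005,0,0,0,0.4],[0,0,0.003,0,0,0,0.4],[0,0,0,0,0,0,0.4]]]}}

```text
t: 15.38
ee_pos: [619.1, -1.0, 79.1]
tool_rot: [[-0.949, -0.195, 0.247], [-0.189, 0.981, 0.051], [-0.252, 0.002, -0.968]]
ft_force: [0.6, 0.3, -1.6]
grip_width: 49.5
```

```bash
python3 st.py; python3 - <<'E'
from wl import *
c=camera('scene'); a=c['pixels'][140:340,170:370,::-1]; cv2.imwrite('pics/s6.png',cv2.resize(a,None,fx=3,fy=3,interpolation=cv2.INTER_CUBIC))
E
```

```text
t 15.38 p [619.1  -1.   79.1] F [ 0.6  0.3 -1.6] w 49.5
rack [42.67 -1.8  47.72] F [ 0.2  0.2 -1.7] rot [ 0.001 -0.007 -0.004]
```

View pics/s6.png

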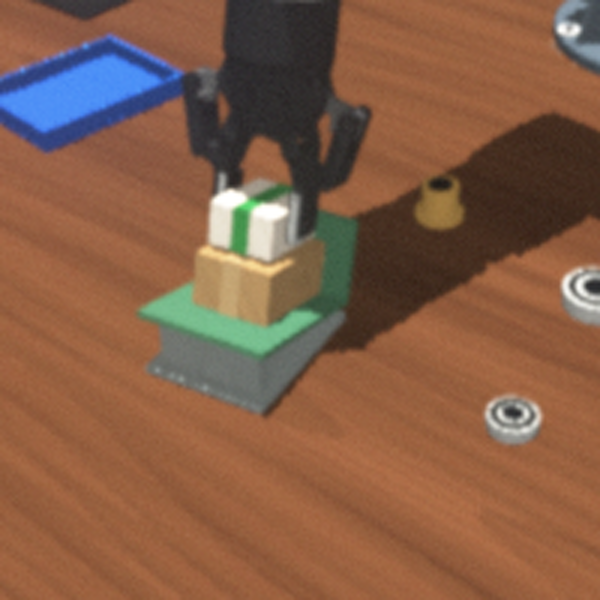

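{"api": "servo_tool", "payload": {"increments": [[[0.004,0.001,0,0,-0.006,-0.003,0.4],[0.003,0.0005,0,0,0,0,0.4],[0,0,0,0,0,0,0.4],[0,0,0,0,0,0,0.4]]]}}

```text
t: 15.77
ee_pos: [611.9, -1.4, 79.4]
tool_rot: [[-0.946, -0.198, 0.255], [-0.191, 0.98, 0.052], [-0.26, 0.0, -0.966]]
ft_force: [-1.3, 0.3, -1.5]
grip_width: 49.2
```

```bash
python3 st.py
```

```text
t 15.77 p [611.9  -1.4  79.4] F [-1.3  0.3 -1.5] w 49.2
rack [35.8  -0.71 49.86] F [-1.6  0.5 -1.2] rot [ 0.     0.002 -0.001]
```

{"api": "servo_tool", "payload": {"increments": [[[0,0.0005,0.003,0,0,0,0.4],[0.001,0,0.001,0,0,0,0.4],[0.001,0,0,0,0,0,0.4],[0.001,0,0,0,0,0,0.4],[0,0,0,0,0,0,0.4]]]}}

```text
t: 16.18
ee_pos: [611.5, -1.1, 75.9]
tool_rot: [[-0.945, -0.197, 0.26], [-0.191, 0.98, 0.052], [-0.265, -0.001, -0.964]]
ft_force: [-0.7, -0.1, -0.7]
grip_width: 49.1
```

```bash
python3 st.py
```

```text
t 16.18 p [611.5  -1.1  75.9] F [-0.7 -0.1 -0.7] w 49.1
rack [34.54 -0.32 46.52] F [-0.9  0.1 -0.5] rot [-0.001  0.006 -0.001]
```

{"api": "servo_tool", "payload": {"increments": [[[0,0,0.002,0,0.006,0,0.4],[0,0,0.0015,0,0,0,0.4],[0,0,0,0,0,0,0.4]]]}}

```text
t: 16.43
ee_pos: [612.1, -1.0, 73.1]
tool_rot: [[-0.947, -0.198, 0.253], [-0.191, 0.98, 0.05], [-0.258, -0.001, -0.966]]
ft_force: [-0.0, -0.3, -0.2]
grip_width: 49.1
```

```bash
python3 st.py
```

```text
t 16.43 p [612.1  -1.   73.1] F [-0.  -0.3 -0.2] w 49.1
rack [34.47 -0.35 43.62] F [-0.1 -0.2 -0.1] rot [-0.001 -0.001 -0.001]
```

{"api": "servo_tool", "payload": {"increments": [[[0.0015,0,0.001,0,0,0,0.4],[0.001,0,0.001,0,0,0,0.4],[0,0,0,0,0,0,0.4]]]}}

```text
t: 16.68
ee_pos: [612.3, -0.9, 73.2]
tool_rot: [[-0.946, -0.198, 0.258], [-0.192, 0.98, 0.051], [-0.263, -0.002, -0.965]]
ft_force: [0.1, 0.2, -1.7]
grip_width: 49.7
```

```bash
python3 st.py
```

```text
t 16.68 p [612.3  -0.9  73.2] F [ 0.1  0.2 -1.7] w 49.7
rack [34.67 -0.34 43.74] F [-0.3  0.2 -1.7] rot [-0.002  0.004  0.   ]
```

{"api": "servo_tool", "payload": {"increments": [[[0,0,0,0,0.003,0,0.7],[0,0,0,0,0,0,0.9],[0,0,0,0,0,0,1],[0,0,0,0,0,0,1],[0,0,0,0,0,0,1],[0,0,0,0,0,0,1]]]}}

```text
t: 17.18
ee_pos: [612.0, -1.1, 72.4]
tool_rot: [[-0.947, -0.198, 0.253], [-0.192, 0.98, 0.05], [-0.258, -0.002, -0.966]]
ft_force: [0.0, -0.2, -0.1]
grip_width: 85.4
```

{"api": "servo_tool", "payload": {"increments": [[[0,0,-0.02,0,0,0,1],[0,0,-0.03,0,0,0,1],[0,0,-0.03,0,0,0,1],[0,0,-0.02,0,0,0,1],[0,0,-0.01,0,0,0,1],[0,0,0,0,0,0,1]]]}}

```text
t: 17.68
ee_pos: [582.1, -6.8, 180.8]
tool_rot: [[-0.948, -0.198, 0.249], [-0.192, 0.98, 0.05], [-0.254, -0.001, -0.967]]
ft_force: [0.6, 0.9, -0.2]
grip_width: 85.2
```

```bash
python3 st.py; python3 - <<'E'
from plan import *
c=camera('wrist'); save(c,'w7')
plan([540,60,180],down(np.pi/2),1)
E
```

```text
t 17.68 p [582.1  -6.8 180.8] F [ 0.6  0.9 -0.2] w 85.2
rack [ 3.2790e+01 -7.0000e-02  1.5564e+02] F [ 0.7  0.7 -0.4] rot [-0.001 -0.005 -0.   ]
t 17.73 dist [-42.   66.7   0.3] rot [0.025 0.255 0.198] n 3
[[[0.009,0.0246,-0.0024,0.008,0.085,0.066,1],[0.0108,0.0239,-0.0018,0.008,0.085,0.066,1],[0.0124,0.0231,-0.001,0.008,0.085,0.066,1]]]
```

View pics/w7.png

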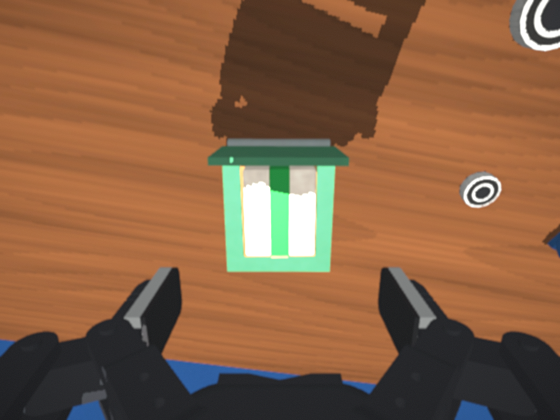

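```bash
python3 - <<'E'
from plan import *
plan([596,199,180],down(np.pi/2),1,n=6)
E
```

```text
t 17.73 dist [ 14.  205.7   0.3] rot [0.025 0.255 0.198] n 6
[[[-0.0088,0.0331,0.0023,0.004,0.043,0.033,1],[-0.0078,0.0334,0.0018,0.004,0.043,0.033,1],[-0.0067,0.0337,0.0013,0.004,0.043,0.033,1],[-0.0057,0.0339,0.0009,0.004,0.043,0.033,1],[-0.0046,0.0341,0.0005,0.004,0.043,0.033,1],[-0.0035,0.0342,0.0002,0.004,0.043,0.033,1]]]
```

{"api": "servo_tool", "payload": {"increments": [[[-0.009,0.033,0.001,0.004,0.043,0.033,1],[-0.008,0.033,0.001,0.004,0.043,0.033,1],[-0.007,0.034,0,0.004,0.043,0.033,1],[-0.006,0.034,0,0.004,0.043,0.033,1],[-0.0045,0.034,0,0.004,0.043,0.033,1],[-0.002,0.022,0,0.004,0.03,0.02,1],[0,0,0,0,0,0,0.7],[0,0,0,0,0,0,0.7]]]}}

```text
t: 18.4
ee_pos: [593.8, 194.4, 171.0]
tool_rot: [[-1.0, -0.002, -0.014], [-0.002, 1.0, -0.006], [0.014, -0.005, -1.0]]
ft_force: [0.0, -0.5, 0.0]
grip_width: 63.8
```

```bash
python3 - <<'E'
from wl import *
where(); wl(['small_bearing','large_bearing'])
plan([596,199,40],down(np.pi/2),.7,n=4)
E
```

```text
t 18.4 p [593.8 194.4 171. ] F [ 0.  -0.5  0. ] w 63.8
wrist small_bearing 0.61 [283. 191.  38.  38.] [5.96273e+02 1.98361e+02 2.38000e-01] f 0.014 
wrist large_bearing 0.6 [253.  24.  66.  48.] [4.45310e+02 1.72682e+02 3.83000e-01] f 0.004 EDGE
t 18.55 dist [   2.2    6.3 -132.1] rot [-0.005 -0.013 -0.   ] n 4
[[[-0.001,0.0018,0.033,-0.001,-0.003,0,0.7],[-0.0009,0.0017,0.033,-0.001,-0.003,0,0.7],[-0.0008,0.0017,0.033,-0.001,-0.003,0,0.7],[-0.0007,0.0016,0.033,-0.001,-0.003,0,0.7]]]
```

{"api": "servo_tool", "payload": {"increments": [[[-0.001,0.002,0.033,-0.001,-0.004,0,0.7],[-0.001,0.002,0.033,-0.001,-0.004,0,0.7],[-0.001,0.002,0.033,-0.001,-0.004,0,0.7],[-0.001,0.001,0.025,-0.001,-0.003,0,0.7],[0,0,0.01,0,0,0,0.7],[0,0,0,0,0,0,0.7]]]}}

```text
t: 19.05
ee_pos: [599.4, 192.6, 35.6]
tool_rot: [[-1.0, 0.007, 0.01], [0.007, 1.0, 0.0], [-0.01, 0.0, -1.0]]
ft_force: [0.8, -0.5, 0.2]
grip_width: 59.7
```

```bash
python3 - <<'E'
from wl import *
where()
plan([596.3,198.8,1.5],down(np.pi/2),.7,n=2)
E
```

```text
t 19.05 p [599.4 192.6  35.6] F [ 0.8 -0.5  0.2] w 59.7
t 19.05 dist [ -3.1   6.2 -34.1] rot [ 0.     0.01  -0.007] n 2
[[[0.0017,0.0031,0.0171,0,0.005,-0.003,0.7],[0.0016,0.0031,0.0171,0,0.005,-0.003,0.7]]]
```

{"api": "servo_tool", "payload": {"increments": [[[0.0017,0.004,0.012,0,0.005,-0.003,0.7],[0.0016,0.004,0.01,0,0.005,-0.003,0.7],[0,0,0,0,0,0,0.7]]]}}

```text
t: 19.3
ee_pos: [597.6, 199.9, 14.8]
tool_rot: [[-1.0, 0.003, 0.002], [0.003, 1.0, 0.001], [-0.002, 0.001, -1.0]]
ft_force: [0.1, -0.2, -0.3]
grip_width: 59.5
```

```bash
python3 - <<'E'
from wl import *
where()
plan([596.3,198.8,1.5],down(np.pi/2),.7,n=2)
E
```

```text
t 19.3 p [597.6 199.9  14.8] F [ 0.1 -0.2 -0.3] w 59.5
t 19.3 dist [ -1.3  -1.1 -13.3] rot [ 0.001  0.002 -0.003] n 2
[[[0.0007,-0.0006,0.0067,0,0.001,-0.001,0.7],[0.0007,-0.0006,0.0067,0,0.001,-0.001,0.7]]]
```

{"api": "servo_tool", "payload": {"increments": [[[0.0015,-0.0006,0.007,0,0.001,-0.001,0.7],[0.001,-0.0006,0.005,0,0.001,-0.001,0.7],[0,0,0.001,0,0,0,0.7],[0,0,0,0,0,0,0.5],[0,0,0,0,0,0,0.5]]]}}

```text
t: 19.72
ee_pos: [596.3, 199.4, 3.0]
tool_rot: [[-1.0, -0.001, 0.004], [-0.001, 1.0, 0.002], [-0.004, 0.002, -1.0]]
ft_force: [-0.3, 0.4, 0.3]
grip_width: 42.7
```

```bash
python3 - <<'E'
from wl import *
where()
E
```

```text
t 19.72 p [596.3 199.4   3. ] F [-0.3  0.4  0.3] w 42.7
```

{"api": "servo_tool", "payload": {"increments": [[[0,0,0.002,0,0,0,0.3],[0,0,0.001,0,0,0,0.3],[0,0,0,0,0,0,0.3],[0,0,0,0,0,0,0.3],[0,0,0,0,0,0,0.3]]], "newtons": 40}}

```text
t: 20.13
ee_pos: [597.3, 199.6, 3.2]
tool_rot: [[-1.0, -0.001, 0.006], [-0.001, 1.0, 0.002], [-0.006, 0.002, -1.0]]
ft_force: [0.4, 0.7, -0.2]
grip_width: 32.8
```

```bash
python3 - <<'E'
from wl import *
where()
E
```

```text
t 20.13 p [597.3 199.6   3.2] F [ 0.4  0.7 -0.2] w 32.8
```

{"api": "servo_tool", "payload": {"increments": [[[0,0,0,0,0,0,0.3],[0,0,0,0,0,0,0.3],[0,0,0,0,0,0,0.3]]]}}

```text
t: 20.38
ee_pos: [597.3, 199.6, 3.0]
tool_rot: [[-1.0, -0.001, 0.006], [-0.001, 1.0, 0.002], [-0.006, 0.002, -1.0]]
ft_force: [-0.4, -0.6, 0.3]
grip_width: 32.3
```

```bash
python3 - <<'E'
from wl import *
where()
c=camera('wrist'); save(c,'w8')
E
```

```text
t 20.38 p [597.3 199.6   3. ] F [-0.4 -0.6  0.3] w 32.3
```

View pics/w8.png

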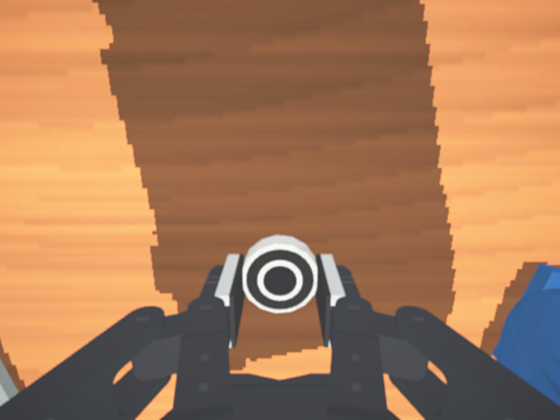

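{"api": "servo_tool", "payload": {"increments": [[[0,0,-0.006,0,0,0,0.3],[0,0,-0.006,0,0,0,0.3],[0,0,0,0,0,0,0.3]]]}}

```text
t: 20.68
ee_pos: [597.1, 199.5, 15.8]
tool_rot: [[-1.0, -0.001, 0.006], [-0.001, 1.0, 0.002], [-0.006, 0.002, -1.0]]
ft_force: [-0.2, -0.3, 0.6]
grip_width: 32.7
```

```bash
python3 - <<'E'
from wl import *
where()
c=camera('wrist'); save(c,'w9')
cv2.imwrite('pics/w9z.png',cv2.resize(c['pixels'][200:400,160:400,::-1],None,fx=2.5,fy=2.5))
E
```

```text
t 20.68 p [597.1 199.5  15.8] F [-0.2 -0.3  0.6] w 32.7
```

View pics/w9z.png

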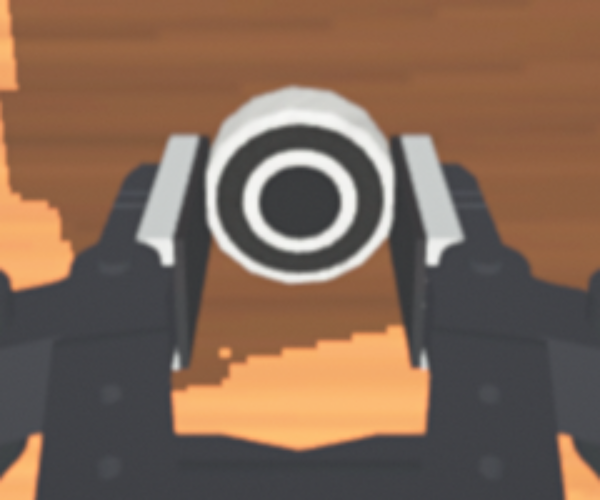

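```bash
python3 - <<'E'
from plan import *
o=r.observe();p0=o['ee_pos']+[0,0,175]
plan([507,-376,180],down(1.473),.3,p0=p0,R0=np.array(o['tool_rot']),n=16)
E
```

```text
t 20.73 dist [ -90.  -575.5  -10.3] rot [0.002 0.005 0.098] n 16
[[[0.0056,-0.036,0.0005,0,0,0.006,0.3],[0.0054,-0.036,0.0005,0,0,0.006,0.3],[0.0052,-0.036,0.0006,0,0,0.006,0.3],[0.005,-0.0361,0.0006,0,0,0.006,0.3],[0.0048,-0.0361,0.0006,0,0,0.006,0.3],[0.0045,-0.0361,0.0006,0,0,0.006,0.3],[0.0043,-0.0362,0.0006,0,0,0.006,0.3],[0.0041,-0.0362,0.0006,0,0,0.006,0.3],[0.0039,-0.0362,0.0006,0,0,0.006,0.3],[0.0036,-0.0362,0.0006,0,0,0.006,0.3],[0.0034,-0.0362,0.0006,0,0,0.006,0.3],[0.0032,-0.0363,0.0006,0,0,0.006,0.3]]]
[[[0.003,-0.0363,0.0006,0,0,0.006,0.3],[0.0028,-0.0363,0.0006,0,0,0.006,0.3],[0.0025,-0.0363,0.0006,0,0,0.006,0.3],[0.0023,-0.0363,0.0006,0,0,0.006,0.3]]]
```

{"api": "servo_tool", "payload": {"increments": [[[0,0,-0.02,0,0,0,0.3],[0,0,-0.035,0,0,0,0.3],[0,0,-0.035,0,0,0,0.3],[0,0,-0.035,0,0,0,0.3],[0,0,-0.035,0,0,0,0.3],[0,0,-0.015,0,0,0,0.3],[0,0,0,0,0,0,0.3]]]}}

```text
t: 21.32
ee_pos: [594.5, 198.7, 196.9]
tool_rot: [[-1.0, -0.0, 0.001], [-0.0, 1.0, 0.001], [-0.001, 0.001, -1.0]]
ft_force: [0.1, 0.8, -0.1]
grip_width: 32.7
```

{"api": "servo_tool", "payload": {"increments": [[[0.0056,-0.02,0,0,0,0.006,0.3],[0.0054,-0.036,0,0,0,0.006,0.3],[0.0052,-0.036,0,0,0,0.006,0.3],[0.005,-0.036,0,0,0,0.006,0.3],[0.005,-0.036,0,0,0,0.006,0.3],[0.0045,-0.036,0,0,0,0.006,0.3],[0.0043,-0.036,0,0,0,0.006,0.3],[0.004,-0.036,0,0,0,0.006,0.3],[0.004,-0.036,0,0,0,0.006,0.3],[0.0036,-0.036,0,0,0,0.006,0.3],[0.0034,-0.036,0,0,0,0.006,0.3],[0.003,-0.036,0,0,0,0.006,0.3]]]}}

```text
t: 22.32
ee_pos: [519.9, -225.8, 182.3]
tool_rot: [[-0.998, 0.065, -0.009], [0.065, 0.998, 0.006], [0.009, 0.006, -1.0]]
ft_force: [0.5, 0.4, -0.6]
grip_width: 32.3
```

```bash
python3 - <<'E'
from plan import *
where()
plan([507,-376,150],down(1.473),.3)
E
```

```text
t 22.32 p [ 519.9 -225.8  182.3] F [ 0.5  0.4 -0.6] w 32.3
t 22.32 dist [ -12.9 -150.2  -32.3] rot [ 0.005 -0.009  0.033] n 5
[[[0.0006,-0.0302,0.0063,0.001,-0.002,0.007,0.3],[0.0004,-0.0302,0.0063,0.001,-0.002,0.007,0.3],[0.0002,-0.0302,0.0064,0.001,-0.002,0.007,0.3],[0,-0.0302,0.0064,0.001,-0.002,0.007,0.3],[-0.0002,-0.0302,0.0064,0.001,-0.002,0.007,0.3]]]
```

{"api": "servo_tool", "payload": {"increments": [[[0.0006,-0.03,0.006,0.001,-0.002,0.007,0.3],[0.0004,-0.03,0.006,0.001,-0.002,0.007,0.3],[0,-0.03,0.006,0.001,-0.002,0.007,0.3],[0,-0.025,0.006,0.001,-0.002,0.007,0.3],[0,-0.01,0.006,0,0,0,0.3],[0,0,0,0,0,0,0.3],[0,0,0,0,0,0,0.3]]]}}

```text
t: 22.9
ee_pos: [502.3, -360.6, 140.6]
tool_rot: [[-0.995, 0.102, -0.009], [0.102, 0.995, 0.007], [0.01, 0.006, -1.0]]
ft_force: [-0.1, -0.1, -0.8]
grip_width: 32.6
```

```bash
python3 - <<'E'
from wl import *
where(); wl(['blue_tray'])
plan([507,-376,30],down(1.473),.3,n=4)
E
ls -t pics|head -1
```

```text
t 22.9 p [ 502.3 -360.6  140.6] F [-0.1 -0.1 -0.8] w 32.6
wrist blue_tray 0.7 [257. 160. 170. 206.] [ 4.72159e+02 -3.73109e+02 -1.00000e-01] f 0.047 
t 23.0 dist [   4.3  -16.1 -111.2] rot [ 0.006 -0.009 -0.003] n 4
[[[-0.0017,-0.0041,0.0278,0.001,-0.002,-0.001,0.3],[-0.0017,-0.004,0.0278,0.001,-0.002,-0.001,0.3],[-0.0016,-0.004,0.0278,0.001,-0.002,-0.001,0.3],[-0.0015,-0.0039,0.0278,0.001,-0.002,-0.001,0.3]]]
wrist_2295.png
```

{"api": "servo_tool", "payload": {"increments": [[[-0.002,-0.01,0.015,0.002,-0.005,-0.001,0.3],[-0.002,-0.006,0.025,0.002,-0.004,-0.001,0.3],[-0.001,-0.002,0.025,0.001,0,0,0.3],[0,0,0.02,0,0,0,0.3],[0,0,0,0,0,0,0.3]]]}}

```text
t: 23.42
ee_pos: [510.2, -373.1, 57.5]
tool_rot: [[-0.996, 0.09, 0.006], [0.09, 0.996, -0.003], [-0.006, -0.003, -1.0]]
ft_force: [-0.5, 1.5, -1.1]
grip_width: 32.4
```

```bash
python3 - <<'E'
from wl import *
where()
plan([507,-376,9],down(1.473),.3,n=3)
E
```

```text
t 23.42 p [ 510.2 -373.1   57.5] F [-0.5  1.5 -1.1] w 32.4
t 23.42 dist [ -3.2  -2.9 -48.5] rot [-0.003  0.006  0.007] n 3
[[[0.0011,-0.001,0.0162,-0.001,0.002,0.002,0.3],[0.0011,-0.001,0.0162,-0.001,0.002,0.002,0.3],[0.001,-0.0011,0.0162,-0.001,0.002,0.002,0.3]]]
```

{"api": "servo_tool", "payload": {"increments": [[[0.0015,-0.002,0.014,-0.001,0.003,0.003,0.3],[0.0015,-0.002,0.014,-0.001,0.002,0.002,0.3],[0.001,0,0.01,0,0,0,0.3],[0,0,0.004,0,0,0,0.3],[0,0,0,0,0,0,0.3]]]}}

```text
t: 23.83
ee_pos: [508.0, -375.2, 15.3]
tool_rot: [[-0.996, 0.092, 0.003], [0.092, 0.996, -0.003], [-0.004, -0.002, -1.0]]
ft_force: [-0.1, 0.2, -0.1]
grip_width: 32.6
```

```bash
python3 - <<'E'
from wl import *
where()
plan([507,-376,7],down(1.473),.3,n=1)
E
```

```text
t 23.83 p [ 508.  -375.2   15.3] F [-0.1  0.2 -0.1] w 32.6
t 23.83 dist [-1.  -0.8 -8.3] rot [-0.002  0.004  0.005] n 1
[[[0.001,-0.0008,0.0083,-0.002,0.004,0.005,0.3]]]
```

{"api": "servo_tool", "payload": {"increments": [[[0.001,0,0.004,-0.002,0.004,0.005,0.3],[0,0,0.002,0,0,0,0.3],[0,0,0.001,0,0,0,0.3],[0,0,0.001,0,0,0,0.3],[0,0,0,0,0,0,0.3]]]}}

```text
t: 24.25
ee_pos: [507.7, -375.9, 8.2]
tool_rot: [[-0.995, 0.098, 0.001], [0.098, 0.995, -0.002], [-0.001, -0.002, -1.0]]
ft_force: [-0.1, 0.2, -0.8]
grip_width: 32.9
```

```bash
python3 - <<'E'
from wl import *
where()
E
```

```text
t 24.25 p [ 507.7 -375.9    8.2] F [-0.1  0.2 -0.8] w 32.9
```

{"api": "servo_tool", "payload": {"increments": [[[0,0,0.001,0,0,0,0.3],[0,0,0.001,0,0,0,0.3],[0,0,0.001,0,0,0,0.3],[0,0,0,0,0,0,0.3]]]}}

```text
t: 24.58
ee_pos: [508.2, -376.3, 6.5]
tool_rot: [[-0.995, 0.098, 0.002], [0.098, 0.995, -0.003], [-0.003, -0.002, -1.0]]
ft_force: [0.5, 0.3, -1.3]
grip_width: 32.9
```

```bash
python3 - <<'E'
from wl import *
where()
E
```

```text
t 24.58 p [ 508.2 -376.3    6.5] F [ 0.5  0.3 -1.3] w 32.9
```

{"api": "servo_tool", "payload": {"increments": [[[0,0,0.0005,0,0,0,0.5],[0,0,0,0,0,0,0.6],[0,0,0,0,0,0,0.6],[0,0,0,0,0,0,0.65],[0,0,0,0,0,0,0.65]]]}}

```text
t: 25.0
ee_pos: [508.4, -376.5, 6.0]
tool_rot: [[-0.995, 0.098, 0.003], [0.098, 0.995, -0.003], [-0.003, -0.003, -1.0]]
ft_force: [0.3, -0.4, 0.2]
grip_width: 55.5
```

{"api": "servo_tool", "payload": {"increments": [[[0,0,-0.02,0,0,0,0.65],[0,0,-0.035,0,0,0,0.65],[0,0,-0.035,0,0,0,1],[0,0,-0.035,0,0,0,1],[0,0,-0.025,0,0,0,1],[0,0,0,0,0,0,1]]]}}

```text
t: 25.5
ee_pos: [506.8, -375.0, 159.8]
tool_rot: [[-0.995, 0.098, -0.002], [0.098, 0.995, 0.001], [0.002, 0.001, -1.0]]
ft_force: [0.4, -0.3, -0.1]
grip_width: 85.5
```

```bash
python3 - <<'E'
from wl import *
where()
c=camera('wrist'); save(c,'w10')
plan([446,173,170],down(np.pi/2),.95,n=15)
E
```

```text
t 25.5 p [ 506.8 -375.   159.8] F [ 0.4 -0.3 -0.1] w 85.5
t 25.55 dist [-60.3 547.6  12.3] rot [ 0.002 -0.003 -0.098] n 15
[[[0.0076,0.0359,-0.0007,0,0,-0.007,0.95],[0.0073,0.036,-0.0007,0,0,-0.007,0.95],[0.0071,0.036,-0.0007,0,0,-0.007,0.95],[0.0069,0.0361,-0.0007,0,0,-0.007,0.95],[0.0066,0.0361,-0.0008,0,0,-0.007,0.95],[0.0064,0.0362,-0.0008,0,0,-0.007,0.95],[0.0062,0.0362,-0.0008,0,0,-0.007,0.95],[0.0059,0.0362,-0.0008,0,0,-0.007,0.95],[0.0057,0.0363,-0.0008,0,0,-0.007,0.95],[0.0054,0.0363,-0.0008,0,0,-0.007,0.95],[0.0052,0.0364,-0.0008,0,0,-0.007,0.95],[0.005,0.0364,-0.0008,0,0,-0.007,0.95]]]
[[[0.0047,0.0364,-0.0008,0,0,-0.007,0.95],[0.0045,0.0365,-0.0008,0,0,-0.007,0.95],[0.0043,0.0365,-0.0008,0,0,-0.007,0.95]]]
```

View pics/w10.png

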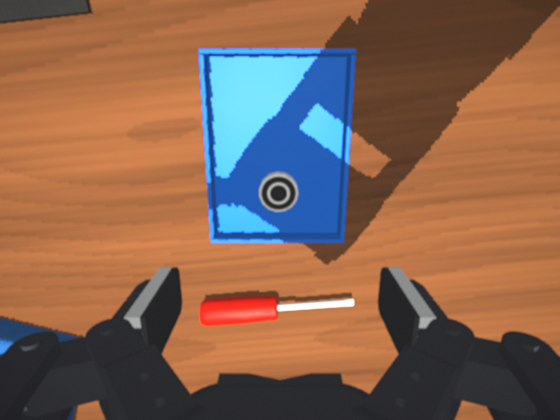

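{"api": "servo_tool", "payload": {"increments": [[[0.007,0.025,-0.001,0,0,-0.007,0.95],[0.007,0.036,-0.001,0,0,-0.007,0.95],[0.007,0.036,-0.001,0,0,-0.007,0.95],[0.007,0.036,-0.001,0,0,-0.007,0.95],[0.0065,0.036,-0.001,0,0,-0.007,0.95],[0.006,0.036,-0.001,0,0,-0.007,0.95],[0.006,0.036,-0.001,0,0,-0.007,0.95],[0.006,0.036,-0.001,0,0,-0.007,0.95],[0.0055,0.036,-0.001,0,0,-0.007,0.95],[0.0055,0.036,-0.001,0,0,-0.007,0.95],[0.005,0.036,-0.001,0,0,-0.007,0.95],[0.005,0.036,-0.001,0,0,-0.007,0.95]]]}}

```text
t: 26.55
ee_pos: [448.1, 63.6, 158.4]
tool_rot: [[-1.0, 0.021, -0.019], [0.02, 1.0, 0.006], [0.019, 0.005, -1.0]]
ft_force: [0.3, -0.3, -0.2]
grip_width: 81.6
```

```bash
python3 - <<'E'
from wl import *
where()
plan([446,173,160],down(np.pi/2),.95)
E
```

```text
t 26.55 p [448.1  63.6 158.4] F [ 0.3 -0.3 -0.2] w 81.6
t 26.55 dist [ -2.1 109.4   1.6] rot [ 0.005 -0.019 -0.02 ] n 3
[[[0.0015,0.0364,-0.0003,0.002,-0.006,-0.007,0.95],[0.0012,0.0365,-0.0004,0.002,-0.006,-0.007,0.95],[0.001,0.0365,-0.0004,0.002,-0.006,-0.007,0.95]]]
```

{"api": "servo_tool", "payload": {"increments": [[[0.001,0.036,0,0.002,-0.006,-0.007,0.95],[0.001,0.036,0,0.002,-0.006,-0.007,0.95],[0.001,0.025,0,0.002,-0.006,-0.007,0.95],[0,0,0,0,0,0,0.95],[0,0,0,0,0,0,0.95]]]}}

```text
t: 26.97
ee_pos: [441.2, 170.6, 153.8]
tool_rot: [[-1.0, -0.008, -0.008], [-0.008, 1.0, -0.002], [0.008, -0.002, -1.0]]
ft_force: [-0.0, -0.2, -0.2]
grip_width: 80.8
```

```bash
python3 - <<'E'
from wl import *
where(); wl(['large_bearing','bush'])
plan([445.5,173,40],down(np.pi/2),.95,n=4)
E
```

```text
t 26.97 p [441.2 170.6 153.8] F [-0.  -0.2 -0.2] w 80.8
wrist large_bearing 0.85 [283. 196.  64.  60.] [4.45218e+02 1.72270e+02 3.45000e-01] f 0.018 
wrist bush 0.8 [ 89. 170.  66.  44.] [ 4.20849e+02  1.03850e+01 -5.60000e-02] f 0.006 
t 27.12 dist [   3.7    3.9 -114.3] rot [-0.001 -0.007  0.005] n 4
[[[-0.0011,0.001,0.0286,0,-0.002,0.001,0.95],[-0.0011,0.001,0.0286,0,-0.002,0.001,0.95],[-0.001,0.001,0.0286,0,-0.002,0.001,0.95],[-0.001,0.001,0.0286,0,-0.002,0.001,0.95]]]
```

{"api": "servo_tool", "payload": {"increments": [[[-0.001,0.002,0.025,0,-0.002,0.001,0.95],[-0.001,0.002,0.03,0,-0.002,0.001,0.95],[0,0.001,0.03,0,-0.002,0.001,0.95],[0,0,0.02,0,0,0.001,0.95],[0,0,0.01,0,0,0,0.95],[0,0,0,0,0,0,0.95]]]}}

```text
t: 27.62
ee_pos: [446.4, 167.5, 35.5]
tool_rot: [[-1.0, 0.01, 0.003], [0.01, 1.0, -0.001], [-0.003, -0.001, -1.0]]
ft_force: [-0.8, 0.2, -1.2]
grip_width: 81.3
```

```bash
python3 - <<'E'
from wl import *
where()
plan([445,172.6,1],down(np.pi/2),.95,n=3)
E
```

```text
t 27.62 p [446.4 167.5  35.5] F [-0.8  0.2 -1.2] w 81.3
t 27.62 dist [ -1.4   5.1 -34.5] rot [-0.001  0.003 -0.01 ] n 3
[[[0.0005,0.0017,0.0115,0,0.001,-0.003,0.95],[0.0005,0.0017,0.0115,0,0.001,-0.003,0.95],[0.0005,0.0017,0.0115,0,0.001,-0.003,0.95]]]
```

{"api": "servo_tool", "payload": {"increments": [[[0.0005,0.003,0.011,0,0.001,-0.005,0.95],[0.001,0.003,0.011,0,0.001,-0.003,0.95],[0.001,0.0005,0.008,0,0.001,0,0.9],[0,0,0.001,0,0,0,0.9],[0,0,0,0,0,0,0.8]]]}}

```text
t: 28.03
ee_pos: [445.4, 171.2, 4.0]
tool_rot: [[-1.0, 0.007, 0.001], [0.007, 1.0, -0.001], [-0.001, -0.001, -1.0]]
ft_force: [-0.5, -0.6, 0.3]
grip_width: 68.7
```

```bash
python3 - <<'E'
from wl import *
where()
plan([445,172.6,1],down(np.pi/2),.95,n=1)
E
```

```text
t 28.03 p [445.4 171.2   4. ] F [-0.5 -0.6  0.3] w 68.7
t 28.03 dist [-0.4  1.4 -3. ] rot [-0.001  0.001 -0.007] n 1
[[[0.0004,0.0014,0.003,-0.001,0.001,-0.007,0.95]]]
```

{"api": "servo_tool", "payload": {"increments": [[[0.001,0.001,0.003,0,0,-0.006,0.75],[0,0,0.001,0,0,0,0.45],[0,0,0,0,0,0,0.45],[0,0,0,0,0,0,0.45],[0,0,0,0,0,0,0.45],[0,0,0,0,0,0,0.45],[0,0,0,0,0,0,0.45]]], "newtons": 50}}

```text
t: 28.62
ee_pos: [445.4, 172.3, 1.9]
tool_rot: [[-1.0, 0.0, 0.004], [0.0, 1.0, 0.0], [-0.004, 0.0, -1.0]]
ft_force: [0.3, 0.5, -1.7]
grip_width: 49.9
```

{"api": "servo_tool", "payload": {"increments": [[[0,0,-0.006,0,0,0,0.45],[0,0,-0.006,0,0,0,0.45],[0,0,0,0,0,0,0.45]]]}}

```text
t: 28.87
ee_pos: [445.2, 172.3, 14.9]
tool_rot: [[-1.0, 0.0, 0.003], [0.0, 1.0, -0.0], [-0.003, -0.0, -1.0]]
ft_force: [0.9, -0.0, -1.3]
grip_width: 50.0
```

```bash
python3 - <<'E'
from wl import *
where()
c=camera('wrist')
cv2.imwrite('pics/w11z.png',cv2.resize(c['pixels'][200:400,160:400,::-1],None,fx=2.5,fy=2.5))
o=r.observe();p0=o['ee_pos']+[0,0,150]
plan([438,-369,160],down(1.473),.45,p0=p0,R0=np.array(o['tool_rot']),n=15)
E
```

```text
t 28.87 p [445.2 172.3  14.9] F [ 0.9 -0.  -1.3] w 50.0
t 28.92 dist [  -7.1 -541.3   -4.6] rot [0.    0.003 0.098] n 15
[[[0.0005,-0.0361,0.0003,0,0,0.007,0.45],[0.0002,-0.0361,0.0003,0,0,0.007,0.45],[0,-0.0361,0.0003,0,0,0.007,0.45],[-0.0002,-0.0361,0.0003,0,0,0.007,0.45],[-0.0005,-0.0361,0.0003,0,0,0.007,0.45],[-0.0007,-0.0361,0.0003,0,0,0.007,0.45],[-0.0009,-0.0361,0.0003,0,0,0.007,0.45],[-0.0012,-0.0361,0.0003,0,0,0.007,0.45],[-0.0014,-0.0361,0.0003,0,0,0.007,0.45],[-0.0016,-0.0361,0.0003,0,0,0.007,0.45],[-0.0019,-0.036,0.0003,0,0,0.007,0.45],[-0.0021,-0.036,0.0003,0,0,0.007,0.45]]]
[[[-0.0023,-0.036,0.0003,0,0,0.007,0.45],[-0.0026,-0.036,0.0003,0,0,0.007,0.45],[-0.0028,-0.036,0.0003,0,0,0.007,0.45]]]
```

View pics/w11z.png

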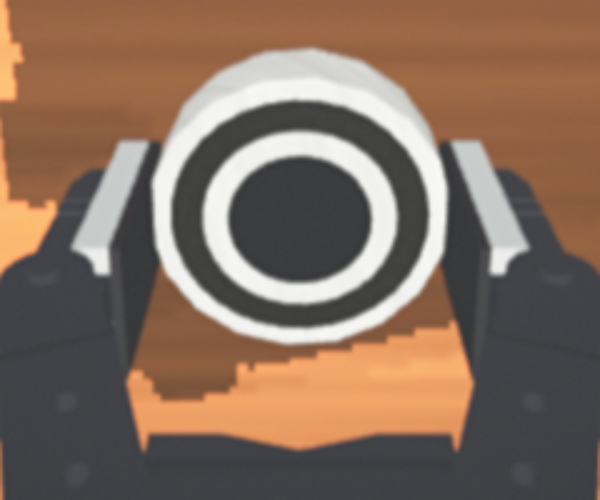

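{"api": "servo_tool", "payload": {"increments": [[[0,0,-0.02,0,0,0,0.45],[0,0,-0.03,0,0,0,0.45],[0,0,-0.035,0,0,0,0.45],[0,0,-0.035,0,0,0,0.45],[0,0,-0.02,0,0,0,0.45],[0,0,0,0,0,0,0.45]]]}}

```text
t: 29.42
ee_pos: [443.2, 171.9, 159.9]
tool_rot: [[-1.0, 0.0, -0.001], [0.0, 1.0, -0.001], [0.001, -0.001, -1.0]]
ft_force: [1.2, 0.3, -1.2]
grip_width: 50.0
```

{"api": "servo_tool", "payload": {"increments": [[[0,-0.02,0,0,0,0.007,0.45],[0,-0.036,0,0,0,0.007,0.45],[0,-0.036,0,0,0,0.007,0.45],[0,-0.036,0,0,0,0.007,0.45],[-0.0005,-0.036,0,0,0,0.007,0.45],[-0.001,-0.036,0,0,0,0.007,0.45],[-0.001,-0.036,0,0,0,0.007,0.45],[-0.001,-0.036,0,0,0,0.007,0.45],[-0.0015,-0.036,0,0,0,0.007,0.45],[-0.002,-0.036,0,0,0,0.007,0.45],[-0.002,-0.036,0,0,0,0.007,0.45],[-0.002,-0.036,0,0,0,0.007,0.45]]]}}

```text
t: 30.42
ee_pos: [433.3, -256.5, 152.2]
tool_rot: [[-0.997, 0.079, -0.003], [0.079, 0.997, 0.004], [0.003, 0.003, -1.0]]
ft_force: [1.3, 0.2, -0.7]
grip_width: 49.4
```

```bash
python3 - <<'E'
from wl import *
where()
plan([437.5,-369.4,130],down(1.473),.45)
E
```

```text
t 30.42 p [ 433.3 -256.5  152.2] F [ 1.3  0.2 -0.7] w 49.4
t 30.42 dist [   4.2 -112.9  -22.2] rot [ 0.003 -0.003  0.019] n 4
[[[-0.0033,-0.0281,0.0054,0.001,-0.001,0.005,0.45],[-0.0034,-0.0281,0.0055,0.001,-0.001,0.005,0.45],[-0.0035,-0.028,0.0055,0.001,-0.001,0.005,0.45],[-0.0037,-0.028,0.0055,0.001,-0.001,0.005,0.45]]]
```

{"api": "servo_tool", "payload": {"increments": [[[-0.0035,-0.028,0.005,0.001,-0.001,0.005,0.45],[-0.0035,-0.028,0.005,0.001,-0.001,0.005,0.45],[-0.0035,-0.028,0.005,0.001,-0.001,0.005,0.45],[-0.0035,-0.02,0.005,0.001,-0.001,0.004,0.45],[0,0,0,0,0,0,0.45],[0,0,0,0,0,0,0.45]]]}}

```text
t: 30.92
ee_pos: [434.1, -372.4, 123.7]
tool_rot: [[-0.994, 0.106, -0.003], [0.106, 0.994, 0.002], [0.004, 0.002, -1.0]]
ft_force: [-0.1, 0.5, -0.9]
grip_width: 50.0
```

```bash
python3 - <<'E'
from wl import *
where()
plan([437.5,-369.4,40],down(1.473),.45)
E
```

```text
t 30.92 p [ 434.1 -372.4  123.7] F [-0.1  0.5 -0.9] w 50.0
t 30.92 dist [  3.4   3.  -83.7] rot [ 0.002 -0.003 -0.009] n 3
[[[-0.0011,0.0011,0.0279,0.001,-0.001,-0.003,0.45],[-0.0011,0.0011,0.0279,0.001,-0.001,-0.003,0.45],[-0.0011,0.0011,0.0279,0.001,-0.001,-0.003,0.45]]]
```

{"api": "servo_tool", "payload": {"increments": [[[-0.001,0.001,0.022,0.001,-0.001,-0.003,0.45],[-0.001,0.001,0.025,0.001,-0.001,-0.003,0.45],[-0.001,0.001,0.022,0.001,-0.001,-0.003,0.45],[0,0,0,0,0,0,0.45]]]}}

```text
t: 31.25
ee_pos: [436.9, -367.2, 51.3]
tool_rot: [[-0.995, 0.096, -0.001], [0.096, 0.995, -0.001], [0.001, -0.001, -1.0]]
ft_force: [-1.2, 0.2, -2.0]
grip_width: 49.7
```

```bash
python3 - <<'E'
from wl import *
where()
plan([437.5,-369.4,10],down(1.473),.45,n=3)
E
```

```text
t 31.25 p [ 436.9 -367.2   51.3] F [-1.2  0.2 -2. ] w 49.7
t 31.25 dist [  0.6  -2.2 -41.3] rot [-0.001 -0.001  0.001] n 3
[[[-0.0003,-0.0007,0.0138,0,0,0,0.45],[-0.0003,-0.0007,0.0138,0,0,0,0.45],[-0.0003,-0.0007,0.0138,0,0,0,0.45]]]
```

{"api": "servo_tool", "payload": {"increments": [[[0,-0.001,0.013,0,0,0,0.45],[0,-0.001,0.013,0,0,0,0.45],[0,0,0.009,0,0,0,0.45],[0,0,0.003,0,0,0,0.45],[0,0,0,0,0,0,0.45]]]}}

```text
t: 31.67
ee_pos: [437.3, -367.0, 12.8]
tool_rot: [[-0.996, 0.094, -0.001], [0.094, 0.996, 0.0], [0.001, -0.0, -1.0]]
ft_force: [-0.7, -1.0, -1.2]
grip_width: 49.8
```

```bash
python3 - <<'E'
from wl import *
where()
E
```

```text
t 31.67 p [ 437.3 -367.    12.8] F [-0.7 -1.  -1.2] w 49.8
```

{"api": "servo_tool", "payload": {"increments": [[[0,0,0.003,0,0,0,0.45],[0,0,0.002,0,0,0,0.45],[0,0,0.0015,0,0,0,0.45],[0,0,0.001,0,0,0,0.45],[0,0,0.001,0,0,0,0.45],[0,0,0,0,0,0,0.45]]]}}

```text
t: 32.17
ee_pos: [438.4, -367.9, 6.1]
tool_rot: [[-0.996, 0.094, 0.001], [0.094, 0.996, -0.003], [-0.002, -0.002, -1.0]]
ft_force: [-0.5, 0.1, -0.8]
grip_width: 49.9
```

```bash
python3 - <<'E'
from wl import *
where()
E
```

```text
t 32.17 p [ 438.4 -367.9    6.1] F [-0.5  0.1 -0.8] w 49.9
```

{"api": "servo_tool", "payload": {"increments": [[[0,0,0.001,0,0,0,0.45],[0,0,0.001,0,0,0,0.45],[0,0,0,0,0,0,0.65],[0,0,0,0,0,0,0.75],[0,0,0,0,0,0,0.75],[0,0,0,0,0,0,0.75]]]}}

```text
t: 32.67
ee_pos: [439.0, -368.6, 5.8]
tool_rot: [[-0.996, 0.094, 0.003], [0.094, 0.996, -0.004], [-0.003, -0.004, -1.0]]
ft_force: [0.3, 0.1, -0.7]
grip_width: 64.2
```

{"api": "servo_tool", "payload": {"increments": [[[0,0,-0.02,0,0,0,0.75],[0,0,-0.035,0,0,0,0.75],[0,0,-0.035,0,0,0,0.75],[0,0,-0.035,0,0,0,0.7],[0,0,-0.025,0,0,0,0.7],[0,0,0,0,0,0,0.7]]]}}

```text
t: 33.17
ee_pos: [437.6, -367.1, 160.1]
tool_rot: [[-0.996, 0.094, -0.001], [0.094, 0.996, -0.0], [0.001, -0.0, -1.0]]
ft_force: [0.5, 0.6, 0.3]
grip_width: 59.7
```

```bash
python3 - <<'E'
from wl import *
where()
c=camera('wrist'); save(c,'w12')
plan([420.8,10.5,150],down(np.pi/2),.7)
E
```

```text
t 33.17 p [ 437.6 -367.1  160.1] F [0.5 0.6 0.3] w 59.7
t 33.22 dist [-16.3 377.2  -8.1] rot [ 0.001 -0.002 -0.094] n 10
[[[0.0052,0.0374,0.0009,0,0,-0.009,0.7],[0.0048,0.0374,0.0009,0,0,-0.009,0.7],[0.0045,0.0375,0.0008,0,0,-0.009,0.7],[0.0041,0.0375,0.0008,0,0,-0.009,0.7],[0.0038,0.0376,0.0008,0,0,-0.009,0.7],[0.0034,0.0376,0.0008,0,0,-0.009,0.7],[0.0031,0.0376,0.0008,0,0,-0.009,0.7],[0.0027,0.0377,0.0008,0,0,-0.009,0.7],[0.0023,0.0377,0.0008,0,0,-0.009,0.7],[0.002,0.0377,0.0008,0,0,-0.009,0.7]]]
```

View pics/w12.png

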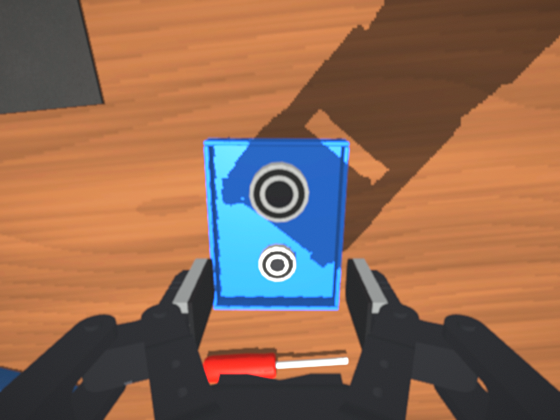

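Both bearings lie flat in the blue tray, large at (278,192), small at (277,264), well apart. Now the bush.

{"api": "servo_tool", "payload": {"increments": [[[0.005,0.025,0,0,0,-0.009,0.7],[0.005,0.036,0,0,0,-0.009,0.7],[0.0045,0.036,0,0,0,-0.009,0.7],[0.004,0.036,0,0,0,-0.009,0.7],[0.004,0.036,0,0,0,-0.009,0.7],[0.0035,0.036,0,0,0,-0.009,0.7],[0.003,0.036,0,0,0,-0.009,0.7],[0.003,0.036,0,0,0,-0.009,0.7],[0.002,0.036,0,0,0,-0.009,0.7],[0.002,0.025,0,0,0,-0.009,0.7],[0,0,0,0,0,0,0.7],[0,0,0,0,0,0,0.7]]]}}

```text
t: 34.22
ee_pos: [410.7, -11.9, 146.5]
tool_rot: [[-1.0, 0.003, -0.016], [0.003, 1.0, 0.005], [0.016, 0.005, -1.0]]
ft_force: [1.5, 0.4, -0.5]
grip_width: 59.9
```

```bash
python3 - <<'E'
from wl import *
where(); wl(['bush'])
plan([420.8,10.5,70],down(np.pi/2),.7)
E
```

```text
t 34.22 p [410.7 -11.9 146.5] F [ 1.5  0.4 -0.5] w 59.9
wrist bush 0.89 [304. 209.  49.  46.] [ 4.20715e+02  1.05890e+01 -7.40000e-02] f 0.008 
t 34.32 dist [  9.8  23.5 -76.7] rot [ 0.005 -0.016 -0.005] n 3
[[[-0.0037,0.0077,0.0255,0.002,-0.005,-0.002,0.7],[-0.0035,0.0078,0.0255,0.002,-0.005,-0.002,0.7],[-0.0034,0.0078,0.0256,0.002,-0.005,-0.002,0.7]]]
```

{"api": "servo_tool", "payload": {"increments": [[[-0.005,0.011,0.02,0.002,-0.007,-0.002,0.7],[-0.004,0.01,0.025,0.002,-0.006,-0.002,0.7],[-0.001,0.005,0.018,0.001,-0.003,-0.002,0.7],[0,0,0,0,0,0,0.7]]]}}

```text
t: 34.65
ee_pos: [422.7, 9.6, 81.5]
tool_rot: [[-1.0, 0.006, 0.004], [0.006, 1.0, -0.001], [-0.004, -0.001, -1.0]]
ft_force: [-0.6, 0.8, -0.3]
grip_width: 60.0
```

```bash
python3 - <<'E'
from wl import *
where()
plan([420.7,10.6,40],down(np.pi/2),.7)
E
```

```text
t 34.65 p [422.7   9.6  81.5] F [-0.6  0.8 -0.3] w 60.0
t 34.65 dist [ -2.    1.  -41.5] rot [-0.001  0.004 -0.006] n 2
[[[0.0011,0.0005,0.0208,-0.001,0.002,-0.003,0.7],[0.001,0.0005,0.0208,-0.001,0.002,-0.003,0.7]]]
```

{"api": "servo_tool", "payload": {"increments": [[[0.001,0.001,0.02,0,0.002,-0.003,0.7],[0.001,0.001,0.02,0,0.002,-0.003,0.7],[0,0,0.015,0,0,0,0.7],[0,0,0.007,0,0,0,0.7],[0,0,0,0,0,0,0.7]]]}}

```text
t: 35.07
ee_pos: [422.8, 6.5, 18.9]
tool_rot: [[-1.0, 0.006, 0.0], [0.006, 1.0, -0.001], [-0.0, -0.001, -1.0]]
ft_force: [-0.8, 1.2, -0.1]
grip_width: 59.8
```

```bash
python3 - <<'E'
from wl import *
where()
plan([420.7,10.6,9],down(np.pi/2),.7)
E
```

```text
t 35.07 p [422.8   6.5  18.9] F [-0.8  1.2 -0.1] w 59.8
t 35.07 dist [-2.1  4.1 -9.9] rot [-0.001  0.    -0.006] n 1
[[[0.0021,0.0041,0.0099,-0.001,0,-0.006,0.7]]]
```

{"api": "servo_tool", "payload": {"increments": [[[0.001,0.003,0.005,0,0,-0.006,0.7],[0.001,0.001,0.004,0,0,0,0.7],[0,0,0,0,0,0,0.7]]]}}

```text
t: 35.32
ee_pos: [422.0, 9.4, 11.1]
tool_rot: [[-1.0, 0.002, 0.002], [0.002, 1.0, -0.002], [-0.002, -0.002, -1.0]]
ft_force: [-0.1, 0.8, -0.3]
grip_width: 60.0
```

{"api": "servo_tool", "payload": {"increments": [[[0,0,0,0,0,0,0.2],[0,0,0,0,0,0,0.2],[0,0,0,0,0,0,0.2],[0,0,0,0,0,0,0.2],[0,0,0,0,0,0,0.2],[0,0,0,0,0,0,0.2],[0,0,0,0,0,0,0.2]]], "newtons": 40}}

```text
t: 35.9
ee_pos: [423.0, 9.5, 13.1]
tool_rot: [[-1.0, 0.001, 0.005], [0.001, 1.0, -0.002], [-0.005, -0.002, -1.0]]
ft_force: [-0.4, 0.0, -1.1]
grip_width: 28.5
```

{"api": "servo_tool", "payload": {"increments": [[[0,0,-0.006,0,0,0,0.2],[0,0,-0.006,0,0,0,0.2],[0,0,0,0,0,0,0.2]]]}}

```text
t: 36.15
ee_pos: [422.7, 9.5, 26.0]
tool_rot: [[-1.0, 0.001, 0.005], [0.001, 1.0, -0.002], [-0.005, -0.002, -1.0]]
ft_force: [0.2, -0.9, -0.6]
grip_width: 28.6
```

```bash
python3 - <<'E'
from wl import *
where()
c=camera('wrist')
cv2.imwrite('pics/w13z.png',cv2.resize(c['pixels'][200:400,160:400,::-1],None,fx=2.5,fy=2.5))
o=r.observe();p0=o['ee_pos']+[0,0,120]
plan([479,386,150],down(np.pi/2),.2,p0=p0,R0=np.array(o['tool_rot']))
E
```

```text
t 36.15 p [422.7   9.5  26. ] F [ 0.2 -0.9 -0.6] w 28.6
t 36.2 dist [ 56.4 376.5   4.3] rot [-0.002  0.004 -0.001] n 11
[[[-0.0051,0.0342,-0.0004,0,0,0,0.2],[-0.0051,0.0342,-0.0004,0,0,0,0.2],[-0.0051,0.0342,-0.0004,0,0,0,0.2],[-0.0051,0.0342,-0.0004,0,0,0,0.2],[-0.0051,0.0342,-0.0004,0,0,0,0.2],[-0.0051,0.0342,-0.0004,0,0,0,0.2],[-0.0051,0.0342,-0.0004,0,0,0,0.2],[-0.0051,0.0342,-0.0004,0,0,0,0.2],[-0.0051,0.0342,-0.0004,0,0,0,0.2],[-0.0051,0.0342,-0.0004,0,0,0,0.2],[-0.0051,0.0342,-0.0004,0,0,0,0.2]]]
```

View pics/w13z.png

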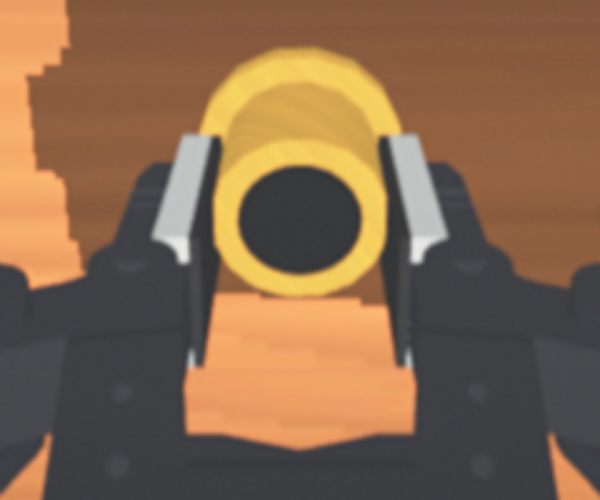

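{"api": "servo_tool", "payload": {"increments": [[[0,0,-0.02,0,0,0,0.2],[0,0,-0.03,0,0,0,0.2],[0,0,-0.03,0,0,0,0.2],[0,0,-0.02,0,0,0,0.2],[0,0,-0.01,0,0,0,0.2]]]}}

```text
t: 36.62
ee_pos: [420.0, 9.9, 138.4]
tool_rot: [[-1.0, 0.001, -0.001], [0.001, 1.0, -0.001], [0.001, -0.001, -1.0]]
ft_force: [0.8, 0.2, -2.1]
grip_width: 28.1
```

{"api": "servo_tool", "payload": {"increments": [[[-0.004,0.02,0,0,0,0,0.2],[-0.005,0.034,0,0,0,0,0.2],[-0.005,0.034,0,0,0,0,0.2],[-0.005,0.034,0,0,0,0,0.2],[-0.005,0.034,0,0,0,0,0.2],[-0.005,0.034,0,0,0,0,0.2],[-0.005,0.034,0,0,0,0,0.2],[-0.005,0.034,0,0,0,0,0.2],[-0.005,0.034,0,0,0,0,0.2],[-0.005,0.025,0,0,0,0,0.2],[0,0,0,0,0,0,0.2],[0,0,0,0,0,0,0.2]]]}}

```text
t: 37.62
ee_pos: [471.5, 342.5, 142.0]
tool_rot: [[-1.0, 0.004, 0.007], [0.004, 1.0, -0.001], [-0.007, -0.001, -1.0]]
ft_force: [-0.9, -0.8, -0.9]
grip_width: 28.4
```

```bash
python3 - <<'E'
from wl import *
where(); wl(['yellow_tray'])
plan([479,386,100],down(np.pi/2),.2)
E
```

```text
t 37.62 p [471.5 342.5 142. ] F [-0.9 -0.8 -0.9] w 28.4
wrist yellow_tray 0.77 [333. 201. 159. 144.] [4.78999e+02 3.85564e+02 4.00000e-03] f 0.181 
t 37.72 dist [  7.3  44.6 -42.2] rot [-0.001  0.007 -0.005] n 2
[[[-0.0034,0.0223,0.0211,0,0.004,-0.003,0.2],[-0.0035,0.0223,0.0211,0,0.004,-0.003,0.2]]]
```

{"api": "servo_tool", "payload": {"increments": [[[-0.003,0.022,0.012,0,0.004,-0.003,0.2],[-0.003,0.02,0.018,0,0.003,-0.002,0.2],[0,0.003,0.02,0,0,0,0.2],[0,0,0.02,0,0,0,0.2],[0,0,0.01,0,0,0,0.2],[0,0,0,0,0,0,0.2]]]}}

```text
t: 38.22
ee_pos: [479.8, 381.9, 61.2]
tool_rot: [[-1.0, 0.007, 0.002], [0.007, 1.0, -0.001], [-0.002, -0.001, -1.0]]
ft_force: [-0.3, 0.0, -0.5]
grip_width: 28.0
```

```bash
python3 - <<'E'
from wl import *
where()
plan([479,386,20],down(np.pi/2),.2)
E
```

```text
t 38.22 p [479.8 381.9  61.2] F [-0.3  0.  -0.5] w 28.0
t 38.22 dist [ -0.8   4.1 -41.2] rot [-0.001  0.002 -0.007] n 2
[[[0.0005,0.0021,0.0206,0,0.001,-0.004,0.2],[0.0004,0.002,0.0206,0,0.001,-0.004,0.2]]]
```

{"api": "servo_tool", "payload": {"increments": [[[0,0.003,0.015,0,0.001,-0.004,0.2],[0,0.002,0.013,0,0.001,-0.003,0.2],[0,0,0.007,0,0,0,0.2],[0,0,0.002,0,0,0,0.2],[0,0,0,0,0,0,0.2]]]}}

```text
t: 38.63
ee_pos: [481.6, 384.6, 25.6]
tool_rot: [[-1.0, 0.003, 0.001], [0.003, 1.0, 0.0], [-0.001, 0.0, -1.0]]
ft_force: [-0.3, 0.3, -0.8]
grip_width: 28.4
```

```bash
python3 - <<'E'
from wl import *
where()
E
```

```text
t 38.63 p [481.6 384.6  25.6] F [-0.3  0.3 -0.8] w 28.4
```

{"api": "servo_tool", "payload": {"increments": [[[0,0,0.004,0,0,0,0.2],[0,0,0.003,0,0,0,0.2],[0,0,0.001,0,0,0,0.2],[0,0,0.001,0,0,0,0.2],[0,0,0.001,0,0,0,0.2],[0,0,0,0,0,0,0.2]]]}}

```text
t: 39.13
ee_pos: [482.8, 385.0, 17.2]
tool_rot: [[-1.0, 0.004, 0.004], [0.004, 1.0, 0.002], [-0.004, 0.002, -1.0]]
ft_force: [-0.0, -0.5, -1.0]
grip_width: 28.4
```

```bash
python3 - <<'E'
from wl import *
where()
E
```

```text
t 39.13 p [482.8 385.   17.2] F [-0.  -0.5 -1. ] w 28.4
```

{"api": "servo_tool", "payload": {"increments": [[[0,0,0.001,0,0,0,0.2],[0,0,0.001,0,0,0,0.2],[0,0,0.001,0,0,0,0.2],[0,0,0,0,0,0,0.2]]]}}

```text
t: 39.47
ee_pos: [483.0, 385.3, 16.8]
tool_rot: [[-1.0, 0.003, 0.005], [0.003, 1.0, 0.002], [-0.005, 0.002, -1.0]]
ft_force: [-1.1, 1.2, -1.2]
grip_width: 28.3
```

```bash
python3 - <<'E'
from wl import *
where()
E
```

```text
t 39.47 p [483.  385.3  16.8] F [-1.1  1.2 -1.2] w 28.3
```

3 mm commanded, 0.4 mm moved: the bush is on the floor. Release.

{"api": "servo_tool", "payload": {"increments": [[[0,0,0,0,0,0,0.5],[0,0,0,0,0,0,0.6],[0,0,0,0,0,0,0.65],[0,0,0,0,0,0,0.65],[0,0,0,0,0,0,0.65]]]}}

```text
t: 39.88
ee_pos: [483.5, 385.6, 17.2]
tool_rot: [[-1.0, 0.003, 0.006], [0.003, 1.0, 0.003], [-0.006, 0.003, -1.0]]
ft_force: [0.4, -0.4, -0.3]
grip_width: 55.5
```

{"api": "servo_tool", "payload": {"increments": [[[0,0,-0.015,0,0,0,0.65],[0,0,-0.03,0,0,0,0.65],[0,0,-0.035,0,0,0,0.65],[0,0,-0.035,0,0,0,0.65],[0.02,0,-0.035,0,0,0,0.65],[0.03,-0.01,-0.03,0,0,0,0.65],[0.03,-0.01,-0.02,0,0,0,0.65],[0.02,0,0,0,0,0,0.65],[0,0,0,0,0,0,0.65],[0,0,0,0,0,0,0.65]]]}}

```text
t: 40.72
ee_pos: [379.8, 364.5, 223.7]
tool_rot: [[-1.0, 0.004, 0.005], [0.004, 1.0, 0.003], [-0.005, 0.003, -1.0]]
ft_force: [-0.5, -0.8, 0.5]
grip_width: 55.7
```

```bash
python3 - <<'E'
from wl import *
where()
for n in ['top','scene','wrist']:
    c=camera(n); save(c,'end_'+n)
    if n=='top': cv2.imwrite('pics/end_topz.png',cv2.resize(c['pixels'][120:295,115:455,::-1],None,fx=2.35,fy=2.35,interpolation=cv2.INTER_CUBIC))
    if n=='scene': cv2.imwrite('pics/end_scenez.png',cv2.resize(c['pixels'][120:370,100:460,::-1],None,fx=2.2,fy=2.2,interpolation=cv2.INTER_CUBIC))
E
```

```text
t 40.72 p [379.8 364.5 223.7] F [-0.5 -0.8  0.5] w 55.7
```

View pics/end_scenez.png

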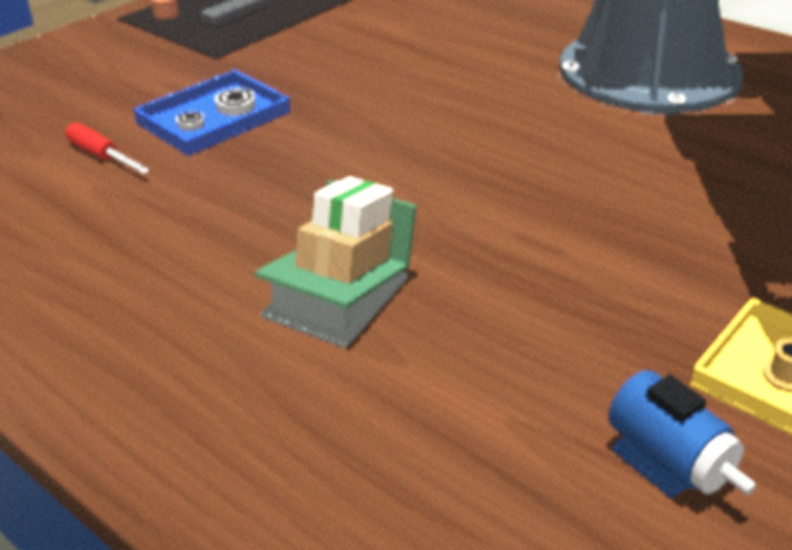

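View pics/end_wrist.png

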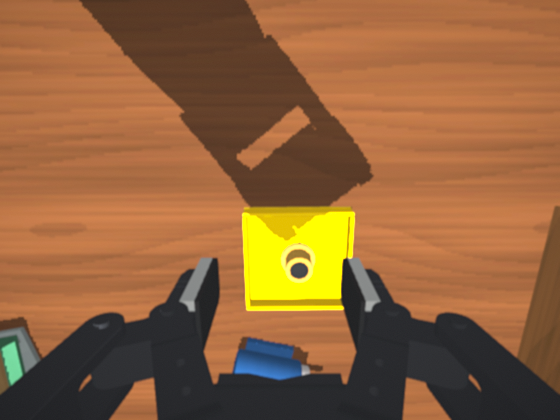

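View pics/end_topz.png

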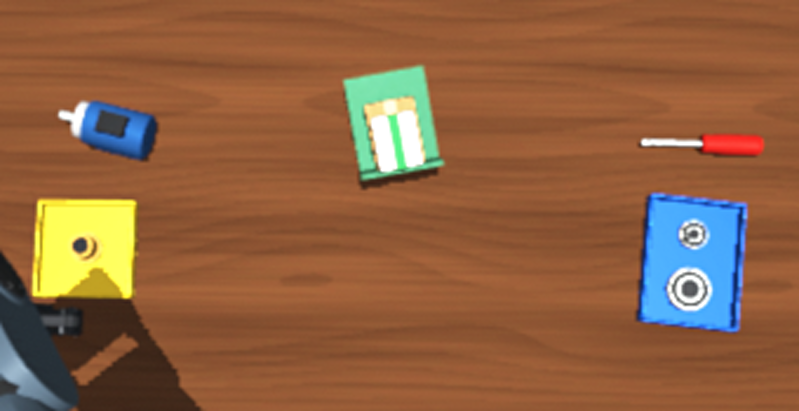

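```bash
python3 - <<'E'
from plan import *
for n in ['top','scene']:
    c=camera(n); im=cv2.resize(c['pixels'][:,:,::-1],None,fx=4,fy=4,interpolation=cv2.INTER_CUBIC)
    def poly(P,col):
        uv=proj(c,[rackp(*p) for p in P]); cv2.polylines(im,[np.int32((uv+.5)*4)],True,col,1)
    poly([[0,-50,0],[115,-50,0],[115,50,0],[0,50,0]],(0,0,255))
    poly([[0,-30,40],[80,-30,40],[80,30,40],[0,30,40]],(255,0,0))
    poly([[0,-25,72],[64,-25,72],[64,25,72],[0,25,72]],(255,0,255))
    u=proj(c,[rackp(40,0,30)])[0]*4; x,y=np.int32(u); cv2.imwrite(f'pics/ov_{n}.png',im[y-170:y+170,x-190:x+190])
a=[cv2.imread(f'pics/ov_{n}.png') for n in('top','scene')]; cv2.imwrite('pics/ov.png',np.hstack(a))
E
```

```text
(no output)
```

View pics/ov.png

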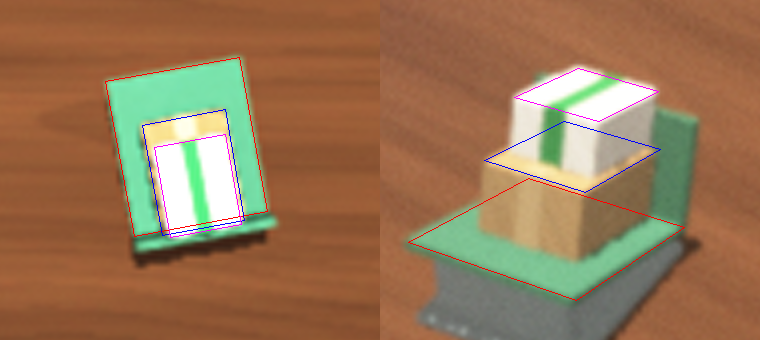

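```bash
python3 - <<'E'
from h import *
print(r.hand_in())
E
```

```text
the job is handed in; nothing more can be done
None
```

The bench is cleared and the job is handed in. I finished at about 41 s of the 144 s allowed. Handing in reports no verdict, so the results below come from my own last checks.

- **Bearings:** both lie flat on the floor of the blue tray, side by side with a clear gap between them (seen in the last wrist, top and scene pictures).
- **Bush:** it stands on its flange near the middle of the yellow tray. When I pressed down before letting go, it was already resting on the tray floor.
- **Cartons:** brown is below and white on top, square and centred on the rack. I pushed each towards the backstop and down until it stopped moving, then let go. Outlines of the ideal stack drawn over the last top and scene pictures match to about 2 mm. The near end of the brown carton is hidden behind the backstop from above, so I judged that contact only by how the arm stopped.
- **Motor and screwdriver:** neither looks moved in the last pictures.
- **Gripper:** it is open and clear of everything.

One reading disagreed with the parts list. The finger opening read 1–3 mm under the true size on the round parts, 32.5 mm on the 35 mm bearing for example. The wrist pictures showed each one held properly.

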